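Load the spring balance with slotted discs

TASK

One slotted disc already hangs on the spring balance used for testing model-truck springs. Hang the red-tabbed disc on it next and then the yellow-tabbed one on top, each pushed home so the rod is at its centre and lying flat on the disc below, with the three slots pointing in directions at least 60 degrees apart so that no disc can slide off. Set them down gently without pressing the hanger down towards its stop, let go, and leave the tyre, the parts bin and the screwdriver alone.

Things in the scene. Friction and masses are not known exactly. Their poses are not given: they have to be found in the camera images.
- blue_disc_center (a point): Blue-tabbed slotted disc, already on the hanger, lying on its pan; slot towards the robot or a side. Aluminium plate 90 mm across, 12 mm thick, about 0.25 kg (uncertain by 20 percent). Point: its centre, half-way up the plate; x towards the slot's mouth, z up.
- blue_disc_mouth (a point): Mouth of the blue-tabbed disc's slot: at the rim, 45 mm from the centre along the disc's +x, half-way up. The slot is 14 mm wide and ends 7 mm beyond the disc's centre, so the 8 mm rod stands at the centre, with 3 mm play, when it is home.
- blue_disc_tab (a point): Grip tab of the blue-tabbed disc, opposite the slot: an upright flat plastic plate 10 mm thick (along y), 26 mm long (x), 60 mm tall from the disc's underside. Point: its middle, 68 mm from the disc's centre along -x, 30 mm above the underside. A neck 20 mm wide, as thick as the disc, joins it to the disc.
- red_disc_center (a point): Red-tabbed slotted disc, first to hang; starts flat on a block, tab roughly on the robot's side. Aluminium plate 90 mm across, 12 mm thick, about 0.25 kg (uncertain by 20 percent). Point: its centre, half-way up the plate; x towards the slot's mouth, z up.
- red_disc_mouth (a point): Mouth of the red-tabbed disc's slot: at the rim, 45 mm from the centre along the disc's +x, half-way up. The slot is 14 mm wide and ends 7 mm beyond the disc's centre, so the 8 mm rod stands at the centre, with 3 mm play, when it is home.
- red_disc_tab (a point): Grip tab of the red-tabbed disc, opposite the slot: an upright flat plastic plate 10 mm thick (along y), 26 mm long (x), 60 mm tall from the disc's underside. Point: its middle, 68 mm from the disc's centre along -x, 30 mm above the underside. A neck 20 mm wide, as thick as the disc, joins it to the disc.
- yellow_disc_center (a point): Yellow-tabbed slotted disc, second to hang, on the red one; starts flat on a block, tab roughly on the robot's side. Aluminium plate 90 mm across, 12 mm thick, about 0.25 kg (uncertain by 20 percent). Point: its centre, half-way up the plate; x towards the slot's mouth, z up.
- yellow_disc_mouth (a point): Mouth of the yellow-tabbed disc's slot: at the rim, 45 mm from the centre along the disc's +x, half-way up. The slot is 14 mm wide and ends 7 mm beyond the disc's centre, so the 8 mm rod stands at the centre, with 3 mm play, when it is home.
- yellow_disc_tab (a point): Grip tab of the yellow-tabbed disc, opposite the slot: an upright flat plastic plate 10 mm thick (along y), 26 mm long (x), 60 mm tall from the disc's underside. Point: its middle, 68 mm from the disc's centre along -x, 30 mm above the underside. A neck 20 mm wide, as thick as the disc, joins it to the disc.
- pan (a point): Hanger: a square brass pan 50 x 50 x 8 mm at the foot of an upright brass rod 8 mm thick that runs up into the balance drum. Point: on the rod's axis at the pan's upper face; it moves with the hanger. Discs must come in from the side, slot leading; the gripper must lean outwards, away from the rod, about 30 degrees, to clear the drum above.
- hanger (a joint): How far the hanger has sunk, in m: 0 with an empty pan (upper face 115 mm above the table), growing downwards. A damped spring of about 350 N/m carries it: each disc sinks it about 7 mm. The three discs alone sink it 0.018 to 0.024; beyond 0.040 it is overloaded; the stop is at 0.046.
- rig: Balance stand, fixed. Origin on the table under the rod's axis; x points from the rod to the post. Base plate 130 mm wide, 12 mm thick, from x = -60 to 190 mm; post 30 x 40 mm at x = 155 mm, 330 mm tall; arm 34 mm wide, 324 to 346 mm above the table; drum 104 mm across about the rod's axis, from 250 to 324 mm above the table.
- red_block: Fixed plywood block, 140 x 110 mm and 90 mm high, cork on top, on which the red-tabbed disc starts. Origin at the middle of its underside.
- yellow_block: Fixed plywood block, 140 x 110 mm and 90 mm high, cork on top, on which the yellow-tabbed disc starts. Origin at the middle of its underside.
- tyre: Bystander: black model-truck wheel lying flat, 92 mm across, 38 mm high. Origin at the middle of its underside.
- parts_bin: Bystander: red open bin 100 x 130 x 40 mm. Origin at the middle of its underside.
- screwdriver: Bystander: black-handled screwdriver lying on the table along its x. Origin on its length, on the underside.
Things that resemble listed ones, but are neither listed nor needed, are in the scene too. Leave any pink or turquoise look-alike of the part that bears yellow_disc_center alone.

How it is judged:
By the outcome, as a careful person would: the job done as asked, in the order asked, and still so for the second after the job is handed in, with the robot touching nothing.
It also fails if it takes over 62 s, if anything falls off the work surface, if the arm or the gripper's body presses on something with over 40 N, if the wrist force passes 120 N, or if a joint passes its speed limit or range.

ROBOT

A 7-joint arm with a two-finger parallel gripper is mounted at the origin on the work surface. World frame = base frame: x ahead of the robot, y to its left, z up, the work surface at z = 0. Lengths are in m, angles in degrees, forces in N, time in s.
With the tool pointing down it reaches from about 0.425 to 0.875 m from the base axis. Payload 4.7 kg.
Tool frame: the origin (TCP) lies on the centre line of the jaws, within the pads' length; the fingertips stand 8 mm ahead of it and the grasp point (between the pads) lies 11 mm behind it; z points along the fingers, y is the direction in which the jaws open and shut (so a half turn about z gives the same grasp; the last joint's range is limited). The gripper opens to 87 mm and grips with 3 to 60 N. Pads are 19 mm wide; open, the fingers measure 117 mm over their backs; the gripper's body (75 mm by 190 mm) begins 51 mm behind the grasp point.
Start: joints at [-75.911, 18.392, -4.016, 83.108, 1.295, 78.541, -3.26], TCP at [0.149, 0.633, 0.231] pointing down, gripper open.
Joint ranges: [-163.93, 163.93], [-17.29, 119.83], [-79.2, 71.16], [3.27, 140.29], [-89.18, 269.18], [5.43, 117.66], [-154.24, 154.24]. Speed limits (degrees/s): [147.25, 147.25, 180, 180, 180, 180, 180].

INTERFACE

Orientations are given as [roll, pitch, yaw] about the fixed x, y, z axes, in that order (R = Rz(yaw) Ry(pitch) Rx(roll)).
In Python, from cell import status, vision, workorder gives the robot as it stands.
- The arm moves only by the tool step_arm, never from a script. Its argument "series" is a list of rows, each an object of numbers: "ax", "ay", "az": the turn, a rotation vector about the world's x, y, z in degrees; "x", "y", "z": the shift along the world's x, y, z in m; "claw": the opening in per cent of the stroke, from 0 (shut) to 100 (fully open). In form: [{"ax": .., "ay": .., "az": .., "x": .., "y": .., "z": .., "claw": ..}, ...]. A call has 1 to 12 rows; each row is the pose to reach, as a shift and turn from the pose commanded when the call began; what a row does not reach only later rows make up. A row lasts 1/10 s, in which the tool goes at most 50 mm and 8.59 degrees, less where a joint would pass 70% of its speed; a pose out of reach is approached as far as the arm can. A call with a gripper value outside its range is refused whole. The fingers move at their own pace and stop on an object; "squeeze" is the grip in N (left out, the last holds). Time passes only in rows, so rows that repeat a pose let the fingers close. It gives the time, the measured TCP pose, the force and the opening at its end, in the units of the state.
- status.get_obs(): the state, without advancing time (a new reading comes with each control period).
- vision.read_camera(name): name is "scene" or "top" or "wrist"; returns the picture (480x640x3 uint8, red, green, blue); there is no depth.
- vision.camera_params(name): a dict with "fovy" (degrees; the focal length in pixels is half the picture's height over the tangent of half this angle, whatever the lens; pixels are square), "cx", "cy" (the principal point, pixels), "dist" ([k1, k2, p1, p2, k3] as OpenCV has them; the pictures are not rectified), "eye" and "orientation" of the camera in the world; the wrist camera has in their place "tool_from_camera" (4x4, takes a point from camera to tool coordinates, whose origin is the TCP and whose axes are the flange's). Camera axes: x right, y down, z forward; pixel columns grow to the right and rows downward; lengths in m; the calibration is good to about 2 mm. A picture is of the moment at which its call begins: read the wrist's pose just before it. camera_params takes no time and is no camera call.
- workorder.sign_off(): hands the job in, once; it reports no verdict.
The state is a dict: "time_s": time; "qpos": joint angles; "joint_velocities": joint speeds; "effort": joint torques, N m; "tool_pos": TCP position; "tool_rot": TCP orientation; "force": force on the tool from outside, world axes, zero at the start; "wrist_torque": the same for the moment, N m; "grip_width": finger opening in m.
Only numpy, scipy, OpenCV 4.12 (cv2) and the standard library are available. Lean on these libraries where they do the work, as an engineer would, in place of code of your own. Each camera call takes 0.05 s, during which the arm holds its last target.

## Working session

There is one attempt and no reset: what is moved stays moved. The work goes in short steps, Python scripts to look and compute and a tool call to move; the robot and the scene stay as the last step left them, time stands still between calls to the robot, and variables do not carry over. Pictures are saved under pics/ and viewed, and the job is handed in when it is done.

Besides the shell and the picture viewer there is one more tool, called after ">>>" as name(argument=value, ...) on one line, values as JSON. step_arm: Moves the arm, as the interface text tells. Its arguments: {"type":"object","properties":{"series":{"type":"array"},"squeeze":{"type":"number"}},"required":["series"]}

```bash
ls; mkdir -p pics; python3 - <<'E'
from cell import status, vision, workorder
import cv2
print(status.get_obs())
for n in ["scene","top","wrist"]:
    im=vision.read_camera(n); cv2.imwrite(f"pics/{n}0.png",im[:,:,::-1]); print(n,vision.camera_params(n))
E
```

```text
pics
{'time_s': 0.0, 'qpos': array([-75.91180446,  18.43998724,  -4.01585204,  83.17605338,
         1.2952044 ,  78.54062354,  -3.26336453]), 'joint_velocities': array([-0.03235917, -0.00734276, -0.06033507,  0.15558442, -0.03120647,
       -0.06274375,  0.02635665]), 'effort': array([ 8.70817366e-04, -4.91294324e+01, -4.03561899e-01, -3.12526417e+01,
       -6.40653865e-02,  4.36762290e-02,  1.58365160e-04]), 'tool_pos': array([0.14923627, 0.6320732 , 0.22944095]), 'tool_rot': array([-1.79888594e+02,  5.90620644e-03,  1.66718566e+02]), 'force': array([-0.39687539, -0.02059998,  0.05107301]), 'wrist_torque': array([ 0.00631892, -0.03515249, -0.00721594]), 'grip_width': 0.0870173861777422}
scene {'fovy': 43.72724721912887, 'cx': 320.89934684985366, 'cy': 244.38990383502812, 'dist': array([-0.04012659,  0.        ,  0.        ,  0.        ,  0.        ]), 'eye': array([ 1.62991226, -0.61438293,  1.13818028]), 'orientation': array([-129.37200396,    0.82185687,   62.66581549])}
top {'fovy': 47.168091556964, 'cx': 319.697832512928, 'cy': 241.17836253266438, 'dist': array([-0.15775929,  0.        ,  0.        ,  0.        ,  0.        ]), 'eye': array([ 0.3707958 , -0.08492598,  1.19931291]), 'orientation': array([-172.77505635,    0.56871803,  -89.9187148 ])}
wrist {'fovy': 60.61153442486748, 'cx': 316.1835407826982, 'cy': 238.06432249971914, 'dist': array([0.0088116, 0.       , 0.       , 0.       , 0.       ]), 'tool_from_camera': array([[-5.75858951e-04, -9.64127875e-01, -2.65437580e-01,
         7.27145505e-02],
       [ 9.99999273e-01, -2.73874329e-04, -1.17469673e-03,
        -7.14326347e-04],
       [ 1.05986132e-03, -2.65438063e-01,  9.64127332e-01,
        -1.54457529e-01],
       [ 0.00000000e+00,  0.00000000e+00,  0.00000000e+00,
         1.00000000e+00]])}
```

View pics/scene0.png

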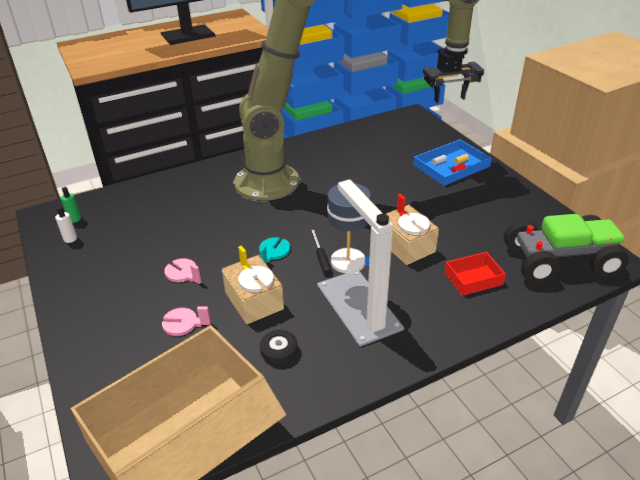

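View pics/top0.png

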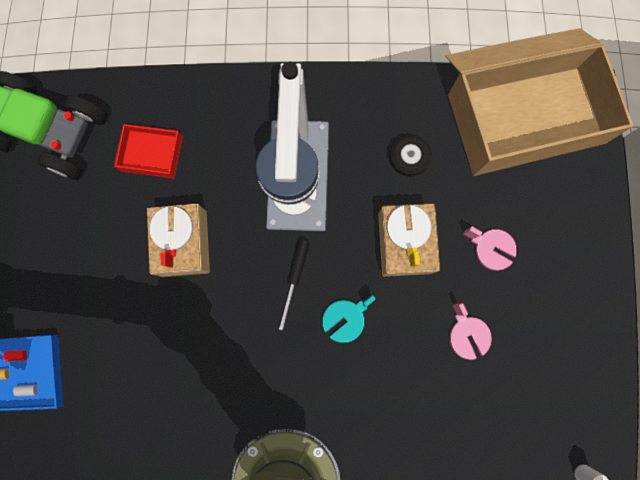

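View pics/wrist0.png

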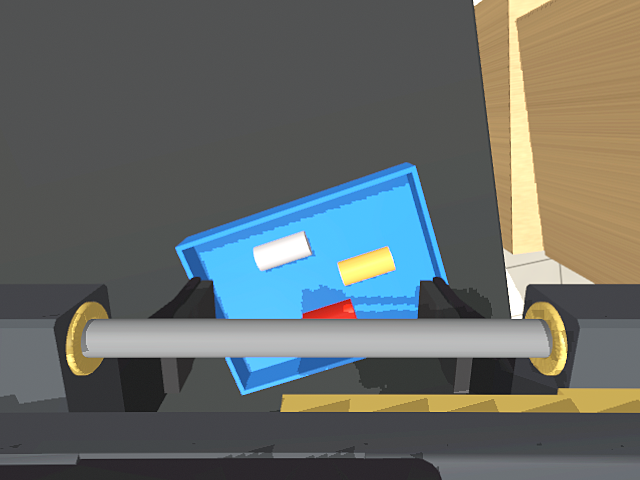

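```bash
cat > h.py <<'E'
import numpy as np, cv2
from scipy.spatial.transform import Rotation as R
from cell import status, vision
def K(n):
    p=vision.camera_params(n); f=240/np.tan(np.radians(p['fovy']/2))
    return np.array([[f,0,p['cx']],[0,f,p['cy']],[0,0,1]]),np.array(p['dist'],float),p
def pose(n,obs=None):
    k,d,p=K(n)
    if n=='wrist':
        obs=obs or status.get_obs()
        Rt=R.from_euler('xyz',obs['tool_rot'],degrees=True).as_matrix()
        T=p['tool_from_camera']; return k,d,Rt@T[:3,:3],Rt@T[:3,3]+obs['tool_pos']
    return k,d,R.from_euler('xyz',p['orientation'],degrees=True).as_matrix(),p['eye']
def ray(n,uv,obs=None):
    k,d,Rc,e=pose(n,obs)
    q=cv2.undistortPoints(np.array([[uv]],float),k,d)[0,0]
    v=Rc@np.array([q[0],q[1],1]); return e,v/np.linalg.norm(v)
def atz(n,uv,z,obs=None):
    e,v=ray(n,uv,obs); return e+v*(z-e[2])/v[2]
def proj(n,P,obs=None):
    k,d,Rc,e=pose(n,obs)
    return cv2.projectPoints(((np.atleast_2d(P)-e)@Rc),np.zeros(3),np.zeros(3),k,d)[0][:,0]
def tri(obsl):
    A=np.zeros((3,3));b=np.zeros(3)
    for e,v in obsl:
        M=np.eye(3)-np.outer(v,v);A+=M;b+=M@e
    return np.linalg.solve(A,b)
def crop(src,x0,y0,x1,y1,s,out):
    im=cv2.imread(src)[y0:y1,x0:x1]; cv2.imwrite(out,cv2.resize(im,None,fx=s,fy=s,interpolation=cv2.INTER_CUBIC))
E
python3 - <<'E'
from h import *
crop('pics/top0.png',140,195,220,285,6,'pics/tr.png')
crop('pics/top0.png',370,195,450,285,6,'pics/ty.png')
crop('pics/top0.png',245,50,345,240,3,'pics/rig.png')
crop('pics/scene0.png',305,170,445,350,3,'pics/srig.png')
crop('pics/scene0.png',210,230,300,330,6,'pics/sy.png')
E
```

```text
(no output)
```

View pics/tr.png

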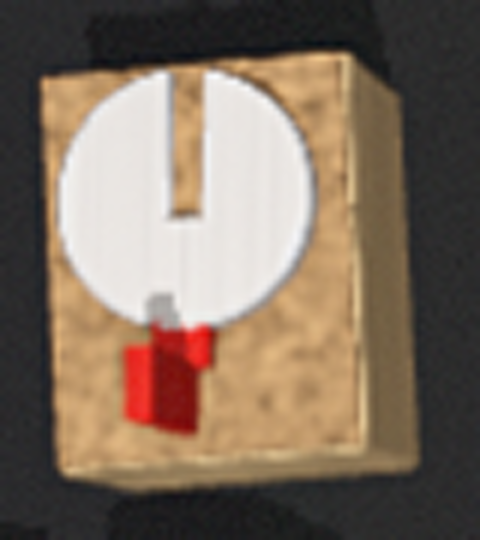

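View pics/ty.png

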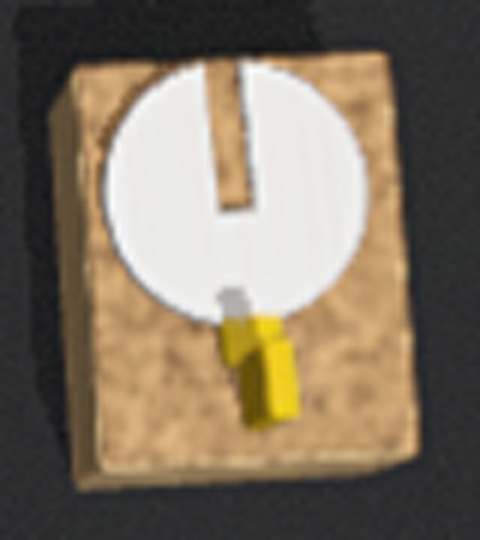

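View pics/rig.png

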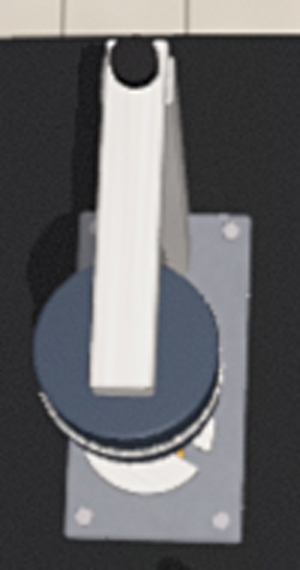

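View pics/srig.png

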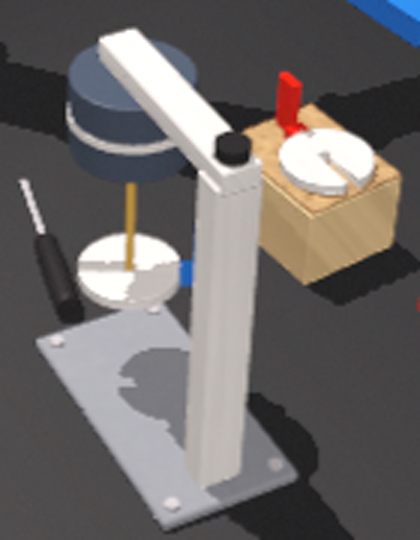

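View pics/sy.png

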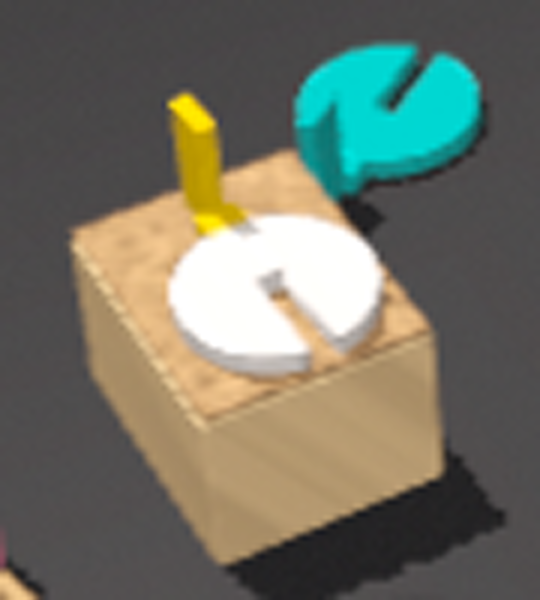

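```bash
python3 - <<'E'
from h import *
def T(c,x0,y0,s): return (c[0]/s+x0-0.5+0.5/s,c[1]/s+y0-0.5+0.5/s)
for nm,x0,c,slot_in,slot_out in [('red',140,(185.5,199),(186,215),(188,72)),('yel',370,(236,192),(236,208),(223,63))]:
    C=atz('top',T(c,x0,195,6),.102); a=atz('top',T(slot_in,x0,195,6),.102); b=atz('top',T(slot_out,x0,195,6),.102)
    d=b-a; print(nm,C.round(4),a.round(4),b.round(4),'az',np.degrees(np.arctan2(d[1],d[0])),np.linalg.norm(b-C))
# drum top visible circle z=.324
C=atz('top',T((126,348),245,50,3),.324); print('drum',C)
for p in [(92,386),(154,392),(106,60),(165,60)]: print('arm',atz('top',T(p,245,50,3),.346))
for p in [(80,212),(250,217),(66,540),(240,542)]: print('base',atz('top',T(p,245,50,3),.012))
# scene
print('disc c', atz('scene',T((129,268),305,170,3),.122), 'slot mouth',atz('scene',T((80,266),305,170,3),.12),'tab',atz('scene',T((188,273),305,170,3),.15))
print('rod low',atz('scene',T((129,268),305,170,3),.12),'rod top',atz('scene',T((131,185),305,170,3),.25))
E
```

```text
red [0.5376 0.2319 0.102 ] [0.5321 0.2315 0.102 ] [0.5817 0.2327 0.102 ] az 1.4634791031289132 0.044109169422407425
yel [ 0.5397 -0.2544  0.102 ] [ 0.5342 -0.2543  0.102 ] [ 0.584  -0.2509  0.102 ] az 3.88882493512096 0.044408240702135005
drum [ 0.60660696 -0.02171518  0.324     ]
arm [ 0.57993082 -0.00543801  0.346     ]
arm [ 0.57655257 -0.03845302  0.346     ]
arm [ 0.76581317 -0.0100232   0.346     ]
arm [ 0.76551041 -0.04269295  0.346     ]
base [0.79688847 0.03689522 0.012     ]
base [ 0.79230339 -0.09127146  0.012     ]
base [0.54667919 0.0431684  0.012     ]
base [ 0.54516473 -0.08373809  0.012     ]
disc c [ 0.60922178 -0.02488805  0.122     ] slot mouth [ 0.58470805 -0.0599203   0.12      ] tab [ 0.66640587 -0.00070429  0.15      ]
rod low [ 0.6072129  -0.02372783  0.12      ] rod top [ 0.64981142 -0.04790461  0.25      ]
```

```bash
cat >> h.py <<'E'
def Rt(az,lean):
    a,l=np.radians(az),np.radians(lean); i=np.array([np.cos(a),np.sin(a),0]); u=np.array([0,0,1.])
    z=np.sin(l)*i-np.cos(l)*u; x=np.cos(l)*i+np.sin(l)*u
    return np.c_[x,np.cross(z,x),z]
def delta(G,az,lean,back=0.,obs=None):
    """shift & rotvec so that grasp point = G - back*toolz"""
    o=obs or status.get_obs(); Rc=R.from_euler('xyz',o['tool_rot'],degrees=True)
    Rn=Rt(az,lean); P=np.array(G)+(0.011-back)*Rn[:,2]
    rv=(R.from_matrix(Rn)*Rc.inv()).as_rotvec(degrees=True)
    return (P-o['tool_pos']).round(4),rv.round(2),np.linalg.norm(rv).round(1)
def grasp(o=None):
    o=o or status.get_obs(); Rc=R.from_euler('xyz',o['tool_rot'],degrees=True).as_matrix()
    z=Rc[:,2];x=Rc[:,0]
    return (o['tool_pos']-.011*z).round(4), 'az',np.degrees(np.arctan2(z[1],z[0])).round(2),'lean',np.degrees(np.arccos(-z[2])).round(2),'xaz',np.degrees(np.arctan2(x[1],x[0])).round(2)
E
python3 - <<'E'
from h import *
print(delta([.4697,.230,.132],1.5,30,.10))
print([atz('top',(245+x/3,50+y/3),.12).round(4) for x,y in [(200,462),(213,435),(150,480)]])
E
```

```text
(array([ 0.2759, -0.4034, -0.0206]), array([  43.  ,   -4.55, -160.01]), np.float64(165.7))
[array([ 0.5825, -0.0579,  0.12  ]), array([ 0.6008, -0.0665,  0.12  ]), array([ 0.5703, -0.0246,  0.12  ])]
```

>>> step_arm(series=[{"x":0.14,"y":-0.2,"z":0.05,"ax":21.5,"ay":-2.3,"az":-80,"claw":60},{"x":0.14,"y":-0.2,"z":0.05,"ax":21.5,"ay":-2.3,"az":-80,"claw":60},{"x":0.14,"y":-0.2,"z":0.05,"ax":21.5,"ay":-2.3,"az":-80,"claw":60},{"x":0.14,"y":-0.2,"z":0.05,"ax":21.5,"ay":-2.3,"az":-80,"claw":60},{"x":0.14,"y":-0.2,"z":0.05,"ax":21.5,"ay":-2.3,"az":-80,"claw":60},{"x":0.14,"y":-0.2,"z":0.05,"ax":21.5,"ay":-2.3,"az":-80,"claw":60},{"x":0.14,"y":-0.2,"z":0.05,"ax":21.5,"ay":-2.3,"az":-80,"claw":60},{"x":0.14,"y":-0.2,"z":0.05,"ax":21.5,"ay":-2.3,"az":-80,"claw":60},{"x":0.14,"y":-0.2,"z":0.05,"ax":21.5,"ay":-2.3,"az":-80,"claw":60},{"x":0.14,"y":-0.2,"z":0.05,"ax":21.5,"ay":-2.3,"az":-80,"claw":60}])

```text
time_s: 1.15
tool_pos: [0.2889, 0.4322, 0.2803]
tool_rot: [166.3, -14.6, 87.3]
force: [-0.3, 0.5, 0.3]
grip_width: 0.0527
```

```bash
python3 - <<'E'
from h import *
o=status.get_obs();print(o['qpos'].round(1),grasp(o),delta([.4697,.230,.132],1.5,30,.10))
E
```

```text
[-61.8 -13.   -1.8 112.6   7.3  61.8 -70.5] (array([0.2862, 0.4296, 0.2907]), 'az', np.float64(43.32), 'lean', np.float64(19.93), 'xaz', np.float64(87.34)) (array([ 0.1363, -0.2033, -0.0713]), array([ 21.51,  -2.21, -79.7 ]), np.float64(82.6))
```

>>> step_arm(series=[{"x":0.05,"y":-0.05,"z":-0.01,"ax":2.1,"ay":-0.2,"az":-8},{"x":0.136,"y":-0.203,"z":-0.071,"ax":21.5,"ay":-2.2,"az":-79.7},{"x":0.136,"y":-0.203,"z":-0.071,"ax":21.5,"ay":-2.2,"az":-79.7},{"x":0.136,"y":-0.203,"z":-0.071,"ax":21.5,"ay":-2.2,"az":-79.7},{"x":0.136,"y":-0.203,"z":-0.071,"ax":21.5,"ay":-2.2,"az":-79.7},{"x":0.136,"y":-0.203,"z":-0.071,"ax":21.5,"ay":-2.2,"az":-79.7},{"x":0.136,"y":-0.203,"z":-0.071,"ax":21.5,"ay":-2.2,"az":-79.7},{"x":0.136,"y":-0.203,"z":-0.071,"ax":21.5,"ay":-2.2,"az":-79.7},{"x":0.136,"y":-0.203,"z":-0.071,"ax":21.5,"ay":-2.2,"az":-79.7},{"x":0.136,"y":-0.203,"z":-0.071,"ax":21.5,"ay":-2.2,"az":-79.7},{"x":0.136,"y":-0.203,"z":-0.071,"ax":21.5,"ay":-2.2,"az":-79.7},{"x":0.136,"y":-0.203,"z":-0.071,"ax":21.5,"ay":-2.2,"az":-79.7}])

```text
invalid input
```

```bash
python3 - <<'E'
from h import *
o=status.get_obs();print(o['qpos'].round(1),grasp(o),delta([.4697,.230,.132],1.5,30,.10))
cv2.imwrite('pics/w1.png',vision.read_camera('wrist')[:,:,::-1])
E
```

```text
[-61.8 -13.   -1.8 112.6   7.3  61.8 -70.5] (array([0.2862, 0.4296, 0.2907]), 'az', np.float64(43.32), 'lean', np.float64(19.93), 'xaz', np.float64(87.34)) (array([ 0.1363, -0.2033, -0.0713]), array([ 21.51,  -2.21, -79.7 ]), np.float64(82.6))
```

View pics/w1.png

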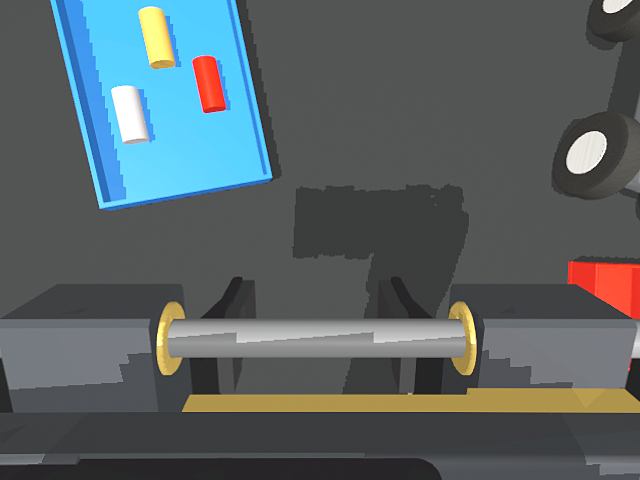

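>>> step_arm(series=[{"x":0.05,"y":-0.05,"z":-0.01,"ax":2.1,"ay":-0.2,"az":-8,"claw":60},{"x":0.136,"y":-0.203,"z":-0.071,"ax":21.5,"ay":-2.2,"az":-79.7,"claw":60},{"x":0.136,"y":-0.203,"z":-0.071,"ax":21.5,"ay":-2.2,"az":-79.7,"claw":60},{"x":0.136,"y":-0.203,"z":-0.071,"ax":21.5,"ay":-2.2,"az":-79.7,"claw":60},{"x":0.136,"y":-0.203,"z":-0.071,"ax":21.5,"ay":-2.2,"az":-79.7,"claw":60},{"x":0.136,"y":-0.203,"z":-0.071,"ax":21.5,"ay":-2.2,"az":-79.7,"claw":60},{"x":0.136,"y":-0.203,"z":-0.071,"ax":21.5,"ay":-2.2,"az":-79.7,"claw":60},{"x":0.136,"y":-0.203,"z":-0.071,"ax":21.5,"ay":-2.2,"az":-79.7,"claw":60},{"x":0.136,"y":-0.203,"z":-0.071,"ax":21.5,"ay":-2.2,"az":-79.7,"claw":60},{"x":0.136,"y":-0.203,"z":-0.071,"ax":21.5,"ay":-2.2,"az":-79.7,"claw":60},{"x":0.136,"y":-0.203,"z":-0.071,"ax":21.5,"ay":-2.2,"az":-79.7,"claw":60},{"x":0.136,"y":-0.203,"z":-0.071,"ax":21.5,"ay":-2.2,"az":-79.7,"claw":60}])

```text
time_s: 2.4
tool_pos: [0.431, 0.2351, 0.2064]
tool_rot: [179.5, -29.7, 2.2]
force: [-0.1, -0.2, 0.7]
grip_width: 0.0521
```

```bash
python3 - <<'E'
from h import *
o=status.get_obs();print(o['qpos'].round(1),grasp(o),delta([.4697,.230,.132],1.5,30,.10))
cv2.imwrite('pics/w2.png',vision.read_camera('wrist')[:,:,::-1])
E
```

```text
[ -36.2  -17.2   -9.1  127.3   23.2   50.1 -145.2] (array([0.4256, 0.235 , 0.216 ]), 'az', np.float64(1.12), 'lean', np.float64(29.72), 'xaz', np.float64(2.19)) (array([-0.0058, -0.0063,  0.0026]), array([ 0.47, -0.27, -0.43]), np.float64(0.7))
```

View pics/w2.png

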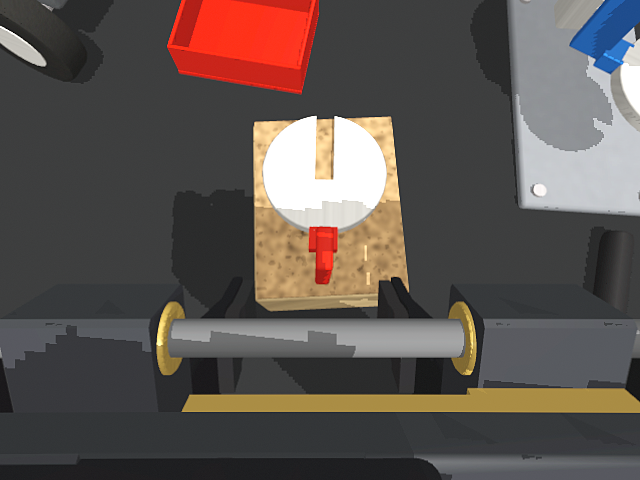

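```bash
cat >> h.py <<'E'
def model(c,az,zu):
    a=np.radians(az);i=np.array([np.cos(a),np.sin(a)]);j=np.array([-i[1],i[0]])
    f=lambda x,y,z:[*(np.array(c[:2])+x*i+y*j),zu+z]
    th=np.radians(np.arange(0,360,15))
    return dict(rim=[f(.045*np.cos(t),.045*np.sin(t),.012) for t in th],
     slot=[f(.0444,.007,.012),f(-.007,.007,.012),f(-.007,-.007,.012),f(.0444,-.007,.012)],
     tab=[f(-.068+sx*.013,sy*.005,z) for z in (.06,.012) for sx,sy in ((1,1),(1,-1),(-1,-1),(-1,1))])
def overlay(cam,src,models,out,obs=None,c=None,s=1):
    im=cv2.imread(src)
    if c is None:c=(0,0,640,480)
    im=cv2.resize(im[c[1]:c[3],c[0]:c[2]],None,fx=s,fy=s,interpolation=cv2.INTER_CUBIC)
    for m in models:
        for k,col in (('rim',(0,0,255)),('slot',(255,0,0)),('tab',(0,255,0))):
            if k in m:
                for p in proj(cam,np.array(m[k]),obs): cv2.circle(im,(int((p[0]-c[0]+.5)*s),int((p[1]-c[1]+.5)*s)),2,col,-1)
    cv2.imwrite(out,im)
E
python3 - <<'E'
from h import *
overlay('wrist','pics/w2.png',[model((.5376,.2319),1.5,.09)],'pics/w2o.png',None,(240,100,420,320),3)
E
```

```text
(no output)
```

View pics/w2o.png

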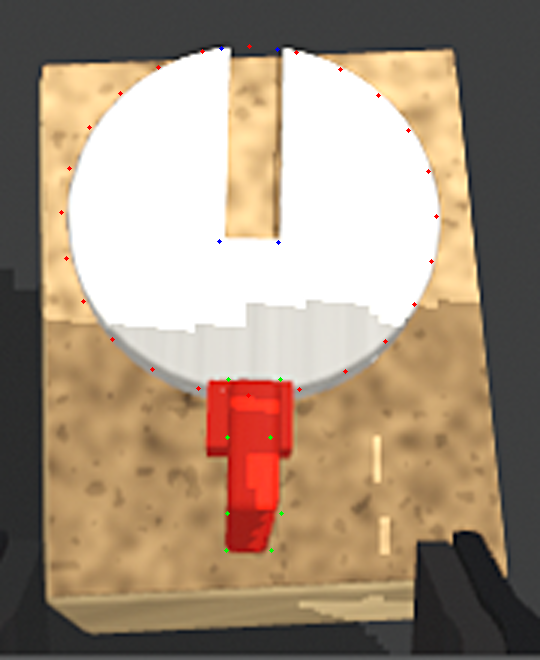

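```bash
python3 - <<'E'
from h import *
print(delta([.4696,.2298,.132],.6,30,.05),delta([.4696,.2298,.132],.6,30,.0))
E
```

```text
(array([ 0.0188, -0.0053, -0.0408]), array([ 0.43, -0.27, -1.24]), np.float64(1.3)) (array([ 0.0438, -0.005 , -0.0841]), array([ 0.43, -0.27, -1.24]), np.float64(1.3))
```

>>> step_arm(series=[{"x":0.019,"y":-0.005,"z":-0.041,"ax":0.4,"ay":-0.3,"az":-1.2,"claw":50},{"x":0.019,"y":-0.005,"z":-0.041,"ax":0.4,"ay":-0.3,"az":-1.2,"claw":50},{"x":0.019,"y":-0.005,"z":-0.041,"ax":0.4,"ay":-0.3,"az":-1.2,"claw":50}])

```text
time_s: 2.75
tool_pos: [0.4501, 0.229, 0.165]
tool_rot: [179.9, -30.0, 0.5]
force: [-0.3, -0.0, -0.2]
grip_width: 0.0443
```

```bash
python3 - <<'E'
from h import *
o=status.get_obs();print(o['qpos'].round(1),grasp(o))
print(delta([.4696,.2298,.132],.6,30,.05),delta([.4696,.2298,.132],.6,30,.0))
E
```

```text
[ -34.3  -13.    -9.   129.3   26.3   44.  -149. ] (array([0.4446, 0.229 , 0.1745]), 'az', np.float64(0.34), 'lean', np.float64(29.96), 'xaz', np.float64(0.47))
(array([-0.    ,  0.0006,  0.0008]), array([ 0.06, -0.04,  0.16]), np.float64(0.2)) (array([ 0.025 ,  0.0008, -0.0425]), array([ 0.06, -0.04,  0.16]), np.float64(0.2))
```

>>> step_arm(series=[{"x":0.0125,"y":0.0005,"z":-0.021,"claw":50},{"x":0.025,"y":0.001,"z":-0.0425,"claw":50},{"x":0.025,"y":0.001,"z":-0.0425,"claw":50},{"x":0.025,"y":0.001,"z":-0.0425,"claw":0},{"x":0.025,"y":0.001,"z":-0.0425,"claw":0},{"x":0.025,"y":0.001,"z":-0.0425,"claw":0},{"x":0.025,"y":0.001,"z":-0.0425,"claw":0},{"x":0.025,"y":0.001,"z":-0.0425,"claw":0}], squeeze=50)

```text
invalid input
```

```bash
python3 - <<'E'
from h import *
o=status.get_obs();print(o['qpos'].round(1),grasp(o),o['force'],o['wrist_torque'])
cv2.imwrite('pics/w3.png',vision.read_camera('wrist')[:,:,::-1])
E
```

```text
[ -34.3  -13.    -9.   129.3   26.3   44.  -149. ] (array([0.4446, 0.229 , 0.1745]), 'az', np.float64(0.34), 'lean', np.float64(29.96), 'xaz', np.float64(0.47)) [-0.25994958 -0.04913505 -0.19120612] [-0.07235313  0.69267567  0.03687166]
```

View pics/w3.png

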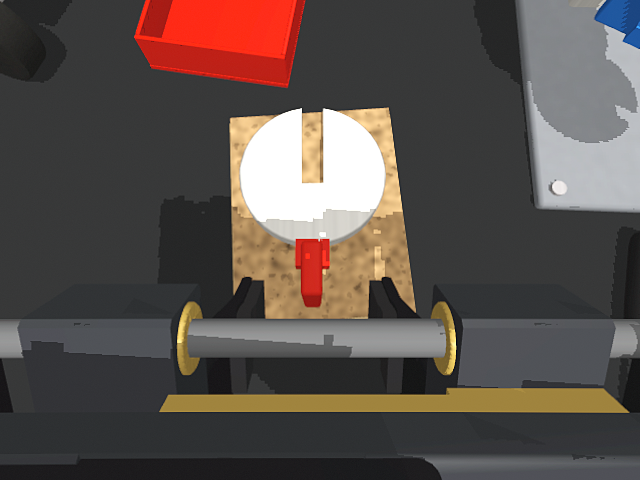

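>>> step_arm(series=[{"x":0.0125,"y":0.001,"z":-0.021,"ax":0,"ay":0,"az":0,"claw":50},{"x":0.025,"y":0.002,"z":-0.0425,"ax":0,"ay":0,"az":0,"claw":50},{"x":0.025,"y":0.002,"z":-0.0425,"ax":0,"ay":0,"az":0,"claw":50},{"x":0.025,"y":0.002,"z":-0.0425,"ax":0,"ay":0,"az":0,"claw":0},{"x":0.025,"y":0.002,"z":-0.0425,"ax":0,"ay":0,"az":0,"claw":0},{"x":0.025,"y":0.002,"z":-0.0425,"ax":0,"ay":0,"az":0,"claw":0},{"x":0.025,"y":0.002,"z":-0.0425,"ax":0,"ay":0,"az":0,"claw":0},{"x":0.025,"y":0.002,"z":-0.0425,"ax":0,"ay":0,"az":0,"claw":0}], squeeze=50)

```text
time_s: 3.6
tool_pos: [0.4752, 0.2322, 0.1237]
tool_rot: [-179.9, -30.1, 0.4]
force: [0.1, 0.6, -0.3]
grip_width: 0.0111
```

```bash
python3 - <<'E'
from h import *
o=status.get_obs();print(o['qpos'].round(1),grasp(o),o['force'],o['wrist_torque'])
cv2.imwrite('pics/w4.png',vision.read_camera('wrist')[:,:,::-1])
E
```

```text
[ -31.3   -6.9  -10.3  129.7   30.5   37.6 -152.5] (array([0.4697, 0.2322, 0.1333]), 'az', np.float64(0.59), 'lean', np.float64(30.13), 'xaz', np.float64(0.39)) [ 0.07157587  0.59865214 -0.31884838] [-0.06490012  0.75380833 -0.0463114 ]
```

View pics/w4.png

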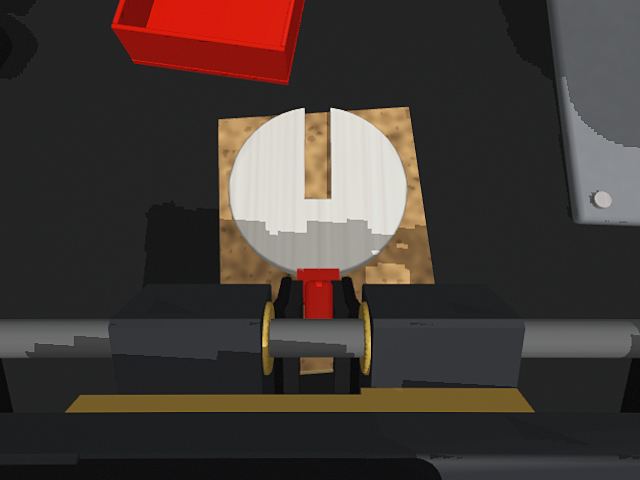

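>>> step_arm(series=[{"x":0,"y":0,"z":0.01,"ax":0,"ay":0,"az":0,"claw":0},{"x":0,"y":0,"z":0.03,"ax":0,"ay":0,"az":0,"claw":0},{"x":0,"y":0,"z":0.05,"ax":0,"ay":0,"az":0,"claw":0},{"x":0,"y":0,"z":0.05,"ax":0,"ay":0,"az":0,"claw":0}])

```text
time_s: 4.05
tool_pos: [0.4765, 0.2332, 0.1765]
tool_rot: [-179.7, -30.3, 0.3]
force: [0.7, -0.4, -1.7]
grip_width: 0.0097
```

```bash
python3 - <<'E'
from h import *
o=status.get_obs();print(o['qpos'].round(1),grasp(o),o['force'],o['wrist_torque'])
print(delta([.475,-.0107,.183],-5,30))
cv2.imwrite('pics/w5.png',vision.read_camera('wrist')[:,:,::-1])
E
```

```text
[ -31.9  -10.8   -9.3  126.3   25.7   43.5 -146.5] (array([0.471 , 0.2331, 0.186 ]), 'az', np.float64(0.88), 'lean', np.float64(30.32), 'xaz', np.float64(0.28)) [ 0.69806402 -0.42719721 -1.66583712] [-0.01613682  1.0233897   0.00750489]
(array([ 0.004 , -0.2444, -0.003 ]), array([-0.25,  0.33, -5.43]), np.float64(5.4))
```

View pics/w5.png

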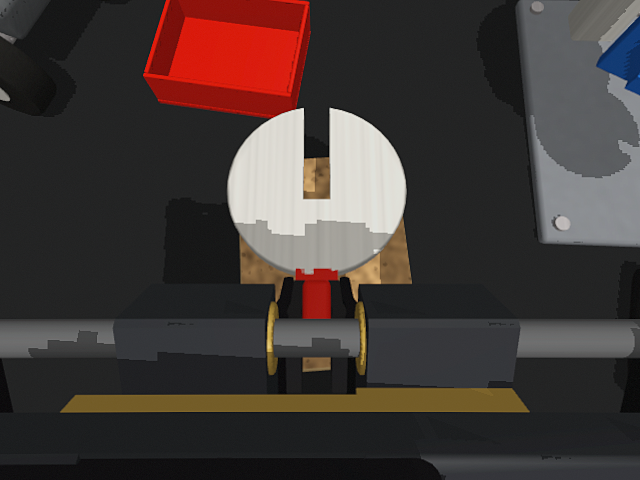

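>>> step_arm(series=[{"x":0,"y":-0.03,"z":0,"ax":0,"ay":0,"az":-1,"claw":0},{"x":0,"y":-0.07,"z":0,"ax":0,"ay":0,"az":-2,"claw":0},{"x":0,"y":-0.11,"z":0,"ax":0,"ay":0,"az":-3,"claw":0},{"x":0,"y":-0.15,"z":0,"ax":0,"ay":0,"az":-4,"claw":0},{"x":0,"y":-0.19,"z":0,"ax":0,"ay":0,"az":-5,"claw":0},{"x":0,"y":-0.22,"z":0,"ax":-0.2,"ay":0.3,"az":-5.4,"claw":0},{"x":0,"y":-0.244,"z":-0.003,"ax":-0.2,"ay":0.3,"az":-5.4,"claw":0},{"x":0,"y":-0.244,"z":-0.003,"ax":-0.2,"ay":0.3,"az":-5.4,"claw":0},{"x":0,"y":-0.244,"z":-0.003,"ax":-0.2,"ay":0.3,"az":-5.4,"claw":0}])

```text
time_s: 5.0
tool_pos: [0.4933, -0.0116, 0.1509]
tool_rot: [179.5, -28.4, -5.1]
force: [0.0, -0.9, -0.3]
grip_width: 0.0095
```

```bash
python3 - <<'E'
from h import *
o=status.get_obs();print(o['qpos'].round(1),grasp(o),o['force'],o['wrist_torque'])
cv2.imwrite('pics/w6.png',vision.read_camera('wrist')[:,:,::-1])
cv2.imwrite('pics/s6.png',vision.read_camera('scene')[:,:,::-1])
crop('pics/s6.png',260,140,420,300,4,'pics/s6c.png')
G=proj('wrist',[[.6066,-.022,.12],[.6066,-.022,.25]],o);print(G)
E
```

```text
[ 17.4 -17.2 -20.  132.9  -2.4  35.2 -96.9] (array([ 0.4881, -0.011 ,  0.1606]), 'az', np.float64(-6.09), 'lean', np.float64(28.42), 'xaz', np.float64(-5.13)) [ 0.04272563 -0.90435348 -0.27108144] [-0.23132049  0.69873631 -0.18877605]
[[ 313.69293259  100.14024175]
 [ 314.89637321 -207.17843977]]
```

View pics/w6.png

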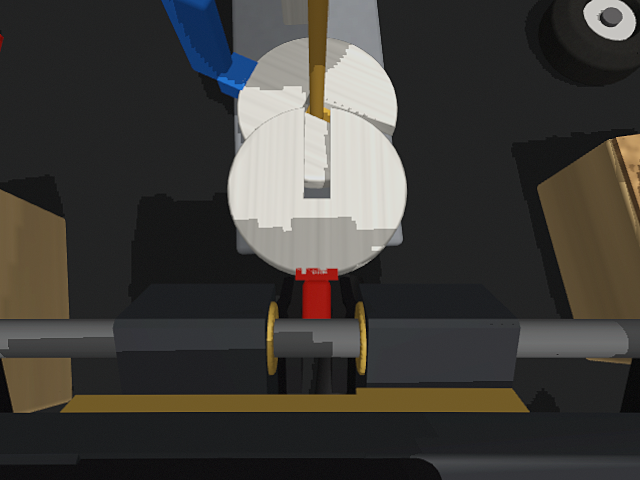

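View pics/s6c.png

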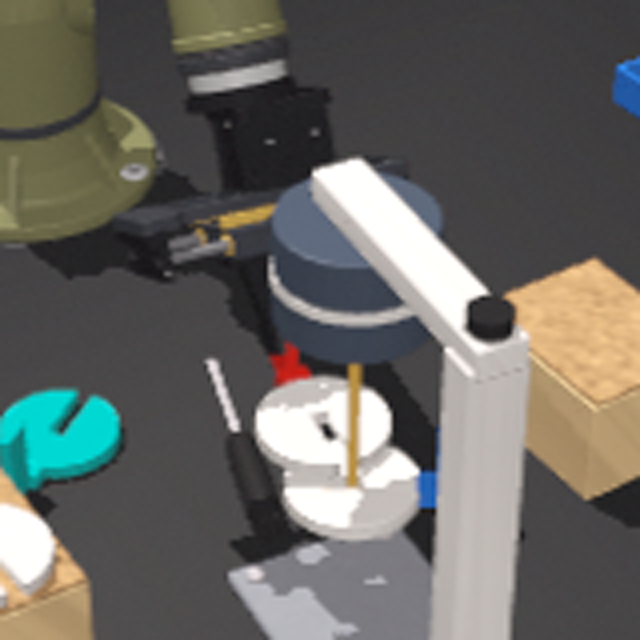

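>>> step_arm(series=[{"x":0.01,"y":-0.001,"z":0.006,"ax":0,"ay":0,"az":0,"claw":0},{"x":0.02,"y":-0.002,"z":0.012,"ax":0,"ay":-0.8,"az":0,"claw":0},{"x":0.02,"y":-0.002,"z":0.012,"ax":0,"ay":-0.8,"az":0,"claw":0}])

```text
time_s: 5.4
tool_pos: [0.5153, -0.0107, 0.1646]
tool_rot: [179.6, -29.4, -4.8]
force: [1.3, -1.3, -2.4]
grip_width: 0.0094
```

```bash
python3 - <<'E'
from h import *
o=status.get_obs();print(o['qpos'].round(1),grasp(o),o['force'],o['wrist_torque'])
cv2.imwrite('pics/w7.png',vision.read_camera('wrist')[:,:,::-1])
crop('pics/w7.png',200,0,440,320,2.5,'pics/w7c.png')
E
```

```text
[ 17.5 -15.4 -20.1 130.4  -1.7  35.1 -97. ] (array([ 0.5099, -0.0102,  0.1742]), 'az', np.float64(-5.52), 'lean', np.float64(29.38), 'xaz', np.float64(-4.8)) [ 1.29274228 -1.26088165 -2.38006184] [-0.37313432  1.00863056 -0.39741325]
```

View pics/w7c.png

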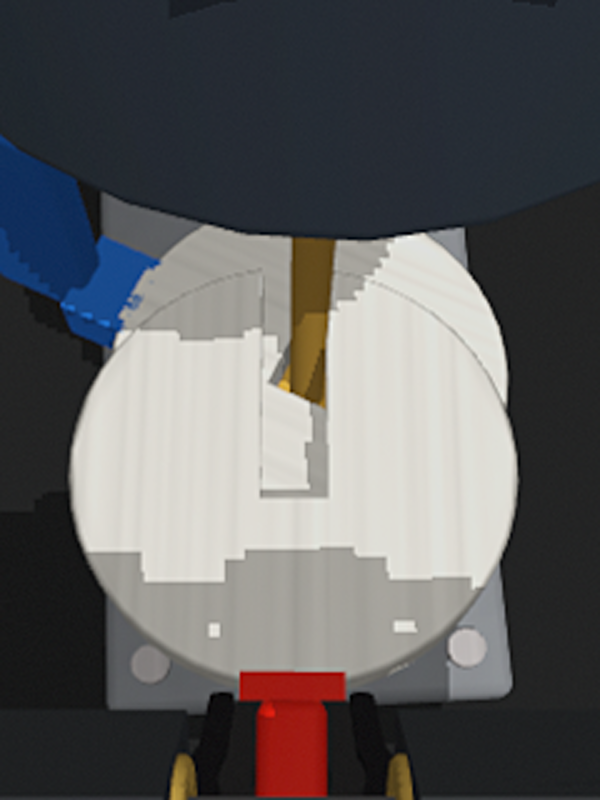

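>>> step_arm(series=[{"x":0.0,"y":-0.003,"z":0,"ax":0,"ay":0,"az":0,"claw":0},{"x":0.007,"y":-0.0037,"z":0,"ax":0,"ay":-0.6,"az":0,"claw":0},{"x":0.014,"y":-0.0043,"z":0,"ax":0,"ay":-0.6,"az":0,"claw":0},{"x":0.021,"y":-0.005,"z":0,"ax":0,"ay":-0.6,"az":0,"claw":0},{"x":0.028,"y":-0.0056,"z":0,"ax":0,"ay":-0.6,"az":0,"claw":0},{"x":0.028,"y":-0.0056,"z":0,"ax":0,"ay":-0.6,"az":0,"claw":0}])

```text
time_s: 6.05
tool_pos: [0.543, -0.0171, 0.1641]
tool_rot: [179.7, -29.9, -4.9]
force: [0.2, 0.3, -2.6]
grip_width: 0.0097
```

```bash
python3 - <<'E'
from h import *
o=status.get_obs();print(o['qpos'].round(1),grasp(o),o['force'],o['wrist_torque'])
cv2.imwrite('pics/w8.png',vision.read_camera('wrist')[:,:,::-1])
crop('pics/w8.png',200,0,440,320,2.5,'pics/w8c.png')
cv2.imwrite('pics/s8.png',vision.read_camera('scene')[:,:,::-1])
crop('pics/s8.png',280,180,400,300,5,'pics/s8c.png')
E
```

```text
[ 18.5 -11.6 -20.4 127.8   0.   33.4 -97.6] (array([ 0.5376, -0.0165,  0.1736]), 'az', np.float64(-5.49), 'lean', np.float64(29.92), 'xaz', np.float64(-4.94)) [ 0.21149138  0.277286   -2.57878784] [ 0.05911701  1.13594418 -0.00858435]
```

View pics/w8c.png

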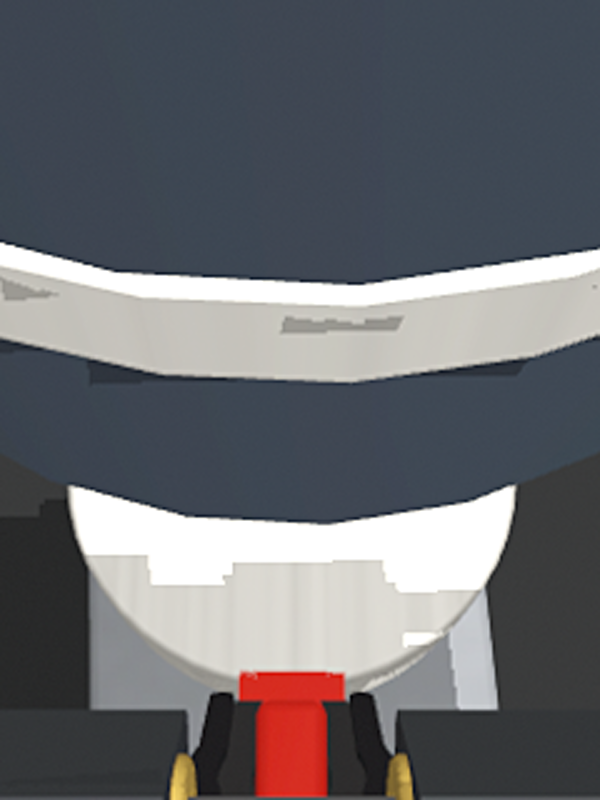

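View pics/s8c.png

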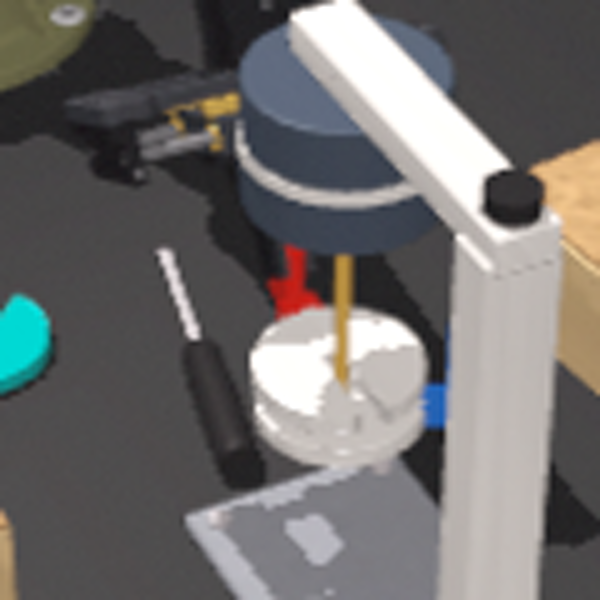

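>>> step_arm(series=[{"x":0.001,"y":0,"z":-0.003,"ax":0,"ay":0,"az":0,"claw":0},{"x":0.001,"y":0,"z":-0.006,"ax":0,"ay":0,"az":0,"claw":0},{"x":0.001,"y":0,"z":-0.009,"ax":0,"ay":0,"az":0,"claw":0},{"x":0.001,"y":0,"z":-0.011,"ax":0,"ay":0,"az":0,"claw":0},{"x":0.001,"y":0,"z":-0.013,"ax":0,"ay":0,"az":0,"claw":0},{"x":0.001,"y":0,"z":-0.013,"ax":0,"ay":0,"az":0,"claw":0}])

```text
time_s: 6.75
tool_pos: [0.5429, -0.0171, 0.1508]
tool_rot: [179.7, -29.9, -4.9]
force: [-1.1, -0.5, 0.7]
grip_width: 0.0096
```

```bash
python3 - <<'E'
from h import *
o=status.get_obs();print(o['qpos'].round(1),grasp(o),o['force'],o['wrist_torque'])
E
```

```text
[ 18.7 -10.6 -20.9 128.7   0.8  31.6 -98.4] (array([ 0.5375, -0.0166,  0.1603]), 'az', np.float64(-5.55), 'lean', np.float64(29.9), 'xaz', np.float64(-4.92)) [-1.14782272 -0.47708392  0.6727217 ] [-0.03443309  1.03721733 -0.06106519]
```

>>> step_arm(series=[{"x":0,"y":0,"z":-0.002,"ax":0,"ay":0,"az":0,"claw":0},{"x":0,"y":0,"z":-0.002,"ax":0,"ay":0,"az":0,"claw":0}])

```text
time_s: 6.95
tool_pos: [0.5433, -0.0171, 0.1491]
tool_rot: [179.7, -29.9, -4.9]
force: [0.1, -0.7, -0.9]
grip_width: 0.0096
```

```bash
python3 - <<'E'
from h import *
for n in range(3):
    o=status.get_obs();print(grasp(o)[0],o['force'],o['wrist_torque'])
    im=vision.read_camera('scene')
cv2.imwrite('pics/s9.png',im[:,:,::-1])
crop('pics/s9.png',310,210,380,290,8,'pics/s9c.png')
E
```

```text
[ 0.5378 -0.0166  0.1586] [ 0.14323052 -0.73237293 -0.88383138] [ 0.04684684  0.85504357 -0.00334168]
[ 0.5378 -0.0166  0.1587] [ 0.11911289  0.67176084 -0.07337667] [ 0.03954044  0.80882541 -0.01909403]
[ 0.5378 -0.0166  0.1588] [ 0.62887416 -0.03449693 -0.33774915] [ 0.05739346  0.84327828 -0.1089384 ]
```

View pics/s9c.png

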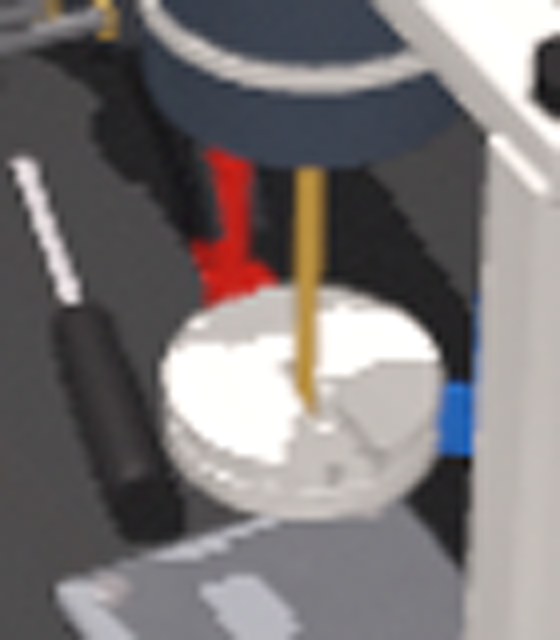

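>>> step_arm(series=[{"x":0.001,"y":0,"z":-0.0015,"ax":0,"ay":0,"az":0,"claw":0},{"x":0.001,"y":0,"z":-0.003,"ax":0,"ay":0,"az":0,"claw":0},{"x":0.001,"y":0,"z":-0.003,"ax":0,"ay":0,"az":0,"claw":0}])

```text
time_s: 7.4
tool_pos: [0.5441, -0.0171, 0.1459]
tool_rot: [179.7, -29.9, -4.9]
force: [-1.9, 0.6, 1.1]
grip_width: 0.0095
```

```bash
python3 - <<'E'
from h import *
for n in range(2):
    o=status.get_obs();print(grasp(o)[0],o['force'],o['wrist_torque'])
    im=vision.read_camera('scene')
E
```

```text
[ 0.5387 -0.0166  0.1554] [-1.87978015  0.5953578   1.08193719] [0.05428532 0.71701792 0.01087812]
[ 0.5386 -0.0166  0.1555] [-0.32041779 -0.06272438  0.74043301] [-0.01152362  0.71738731 -0.06523142]
```

>>> step_arm(series=[{"x":0,"y":0,"z":0,"ax":0,"ay":0,"az":0,"claw":20},{"x":0,"y":0,"z":0,"ax":0,"ay":0,"az":0,"claw":40},{"x":0,"y":0,"z":0,"ax":0,"ay":0,"az":0,"claw":40},{"x":0,"y":0,"z":0,"ax":0,"ay":0,"az":0,"claw":40}])

```text
time_s: 7.9
tool_pos: [0.5439, -0.017, 0.1458]
tool_rot: [179.7, -29.9, -4.9]
force: [-0.9, -0.2, 0.5]
grip_width: 0.0316
```

```bash
python3 - <<'E'
from h import *
o=status.get_obs();print(grasp(o)[0],o['force'],o['wrist_torque'],o['grip_width'])
im=vision.read_camera('wrist');cv2.imwrite('pics/w10.png',im[:,:,::-1])
im=vision.read_camera('scene');cv2.imwrite('pics/s10.png',im[:,:,::-1])
crop('pics/s10.png',310,210,380,290,8,'pics/s10c.png')
E
```

```text
[ 0.5385 -0.0165  0.1554] [-0.93799923 -0.19667746  0.49132652] [-0.00387224  0.72583404 -0.0779838 ] 0.03160515398310449
```

View pics/s10c.png

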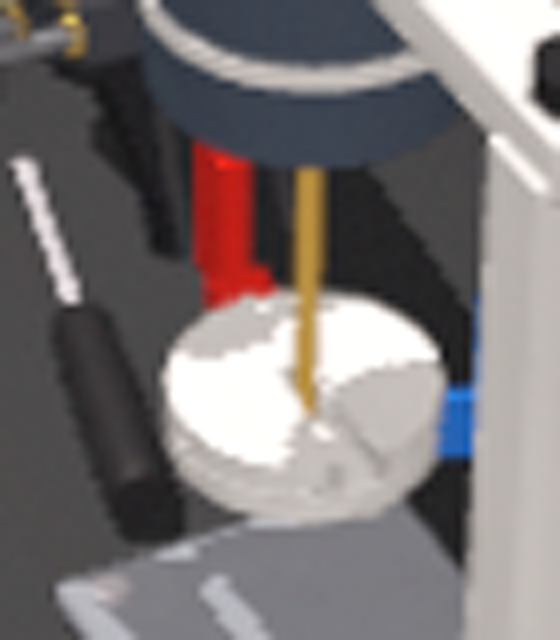

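View pics/w10.png

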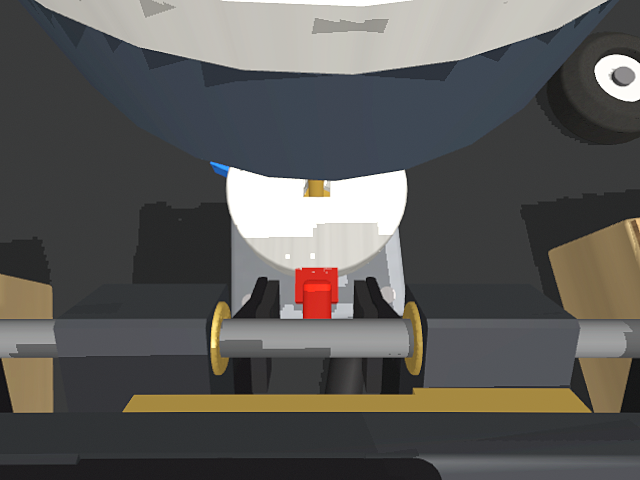

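>>> step_arm(series=[{"x":-0.01,"y":0.001,"z":0.017,"ax":0,"ay":0,"az":0,"claw":45},{"x":-0.018,"y":0.0015,"z":0.031,"ax":0,"ay":0,"az":0,"claw":45},{"x":-0.026,"y":0.002,"z":0.045,"ax":0,"ay":0,"az":0,"claw":45},{"x":-0.035,"y":0.001,"z":0.055,"ax":0,"ay":0,"az":0,"claw":45},{"x":-0.035,"y":0.001,"z":0.055,"ax":0,"ay":0,"az":0,"claw":45}])

```text
time_s: 8.5
tool_pos: [0.5173, -0.0147, 0.1989]
tool_rot: [179.7, -29.7, -4.8]
force: [-0.2, 1.2, -0.2]
grip_width: 0.0394
```

```bash
python3 - <<'E'
from h import *
o=status.get_obs();print(o['qpos'].round(1),grasp(o)[0],o['force'],o['wrist_torque'],o['grip_width'])
print(delta([.4719,-.259,.132],3.9,30,.08))
im=vision.read_camera('scene');cv2.imwrite('pics/s11.png',im[:,:,::-1])
crop('pics/s11.png',290,150,410,300,4,'pics/s11c.png')
E
```

```text
[   5.7  -17.3   -8.8  128.2    2.7   39.5 -100. ] [ 0.5119 -0.0142  0.2085] [-0.19166756  1.15777477 -0.21928429] [0.09161277 0.70258344 0.00690888] 0.03935519433848303
(array([-0.0799, -0.2467, -0.0072]), array([ 0.23, -0.3 ,  8.84]), np.float64(8.8))
```

View pics/s11c.png

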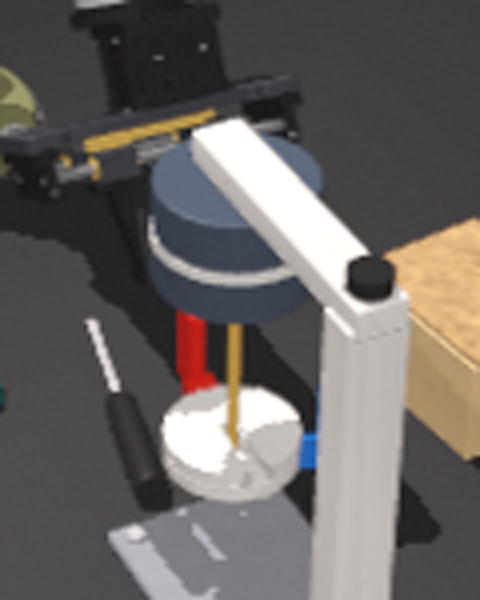

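>>> step_arm(series=[{"x":0.0,"y":-0.04,"z":-0.002,"ax":0,"ay":0,"az":1,"claw":50},{"x":0.0,"y":-0.08,"z":-0.002,"ax":0,"ay":0,"az":3,"claw":50},{"x":-0.005,"y":-0.12,"z":-0.002,"ax":0,"ay":0,"az":5,"claw":50},{"x":-0.02,"y":-0.16,"z":-0.004,"ax":0,"ay":0,"az":7,"claw":50},{"x":-0.04,"y":-0.2,"z":-0.005,"ax":0.2,"ay":-0.3,"az":8.8,"claw":50},{"x":-0.06,"y":-0.23,"z":-0.007,"ax":0.2,"ay":-0.3,"az":8.8,"claw":50},{"x":-0.072,"y":-0.247,"z":-0.015,"ax":0.2,"ay":-0.3,"az":8.8,"claw":50},{"x":-0.072,"y":-0.247,"z":-0.018,"ax":0.2,"ay":-0.3,"az":8.8,"claw":50},{"x":-0.072,"y":-0.247,"z":-0.018,"ax":0.2,"ay":-0.3,"az":8.8,"claw":50}])

```text
time_s: 9.45
tool_pos: [0.4442, -0.2627, 0.1791]
tool_rot: [179.9, -29.8, 3.7]
force: [1.1, 0.3, 0.4]
grip_width: 0.0438
```

```bash
python3 - <<'E'
from h import *
o=status.get_obs();print(o['qpos'].round(1),grasp(o))
print(delta([.4719,-.259,.132],3.9,30,.0))
cv2.imwrite('pics/w12.png',vision.read_camera('wrist')[:,:,::-1])
overlay('wrist','pics/w12.png',[model((.5397,-.2544),3.9,.09)],'pics/w12o.png',o,(200,80,440,340),2.5)
E
```

```text
[  7.1 -14.1  31.3 126.5 -17.8  44.5 -36.9] (array([ 0.4388, -0.2631,  0.1887]), 'az', np.float64(3.54), 'lean', np.float64(29.85), 'xaz', np.float64(3.68))
(array([ 0.0332,  0.0041, -0.0566]), array([ 0.07, -0.15,  0.25]), np.float64(0.3))
```

View pics/w12o.png

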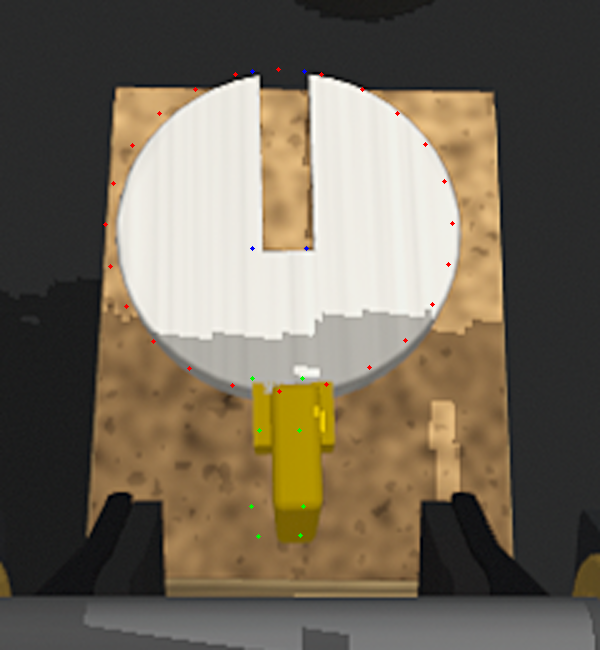

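```bash
python3 - <<'E'
from h import *
print(delta([.4713,-.2627,.1333],5,30,.03),delta([.4713,-.2627,.1333],5,30,.0))
E
```

```text
(array([ 0.0171, -0.0014, -0.0297]), array([ 0.1 , -0.13,  1.26]), np.float64(1.3)) (array([ 0.032 , -0.0001, -0.0557]), array([ 0.1 , -0.13,  1.26]), np.float64(1.3))
```

>>> step_arm(series=[{"x":0.009,"y":-0.001,"z":-0.015,"ax":0.1,"ay":-0.1,"az":1.3,"claw":50},{"x":0.017,"y":-0.001,"z":-0.03,"ax":0.1,"ay":-0.1,"az":1.3,"claw":50},{"x":0.025,"y":0,"z":-0.043,"ax":0.1,"ay":-0.1,"az":1.3,"claw":50},{"x":0.032,"y":0,"z":-0.0557,"ax":0.1,"ay":-0.1,"az":1.3,"claw":50},{"x":0.032,"y":0,"z":-0.0557,"ax":0.1,"ay":-0.1,"az":1.3,"claw":50},{"x":0.032,"y":0,"z":-0.0557,"ax":0.1,"ay":-0.1,"az":1.3,"claw":0},{"x":0.032,"y":0,"z":-0.0557,"ax":0.1,"ay":-0.1,"az":1.3,"claw":0},{"x":0.032,"y":0,"z":-0.0557,"ax":0.1,"ay":-0.1,"az":1.3,"claw":0},{"x":0.032,"y":0,"z":-0.0557,"ax":0.1,"ay":-0.1,"az":1.3,"claw":0},{"x":0.032,"y":0,"z":-0.0557,"ax":0.1,"ay":-0.1,"az":1.3,"claw":0},{"x":0.032,"y":0,"z":-0.0557,"ax":0.1,"ay":-0.1,"az":1.3,"claw":0}], squeeze=50)

```text
time_s: 10.6
tool_pos: [0.4767, -0.2629, 0.1246]
tool_rot: [-180.0, -30.0, 5.0]
force: [-2.6, 1.4, 2.6]
grip_width: 0.0096
```

```bash
python3 - <<'E'
from h import *
o=status.get_obs();print(o['qpos'].round(1),grasp(o),o['force'],o['wrist_torque'],o['grip_width'])
cv2.imwrite('pics/w13.png',vision.read_camera('wrist')[:,:,::-1])
E
```

```text
[  2.6  -5.2  36.  127.  -28.7  38.4 -26.2] (array([ 0.4713, -0.2634,  0.1341]), 'az', np.float64(5.03), 'lean', np.float64(30.04), 'xaz', np.float64(4.99)) [-2.5641322   1.40612148  2.64185542] [0.15311004 0.71644416 0.13148047] 0.009632451000087288
```

View pics/w13.png

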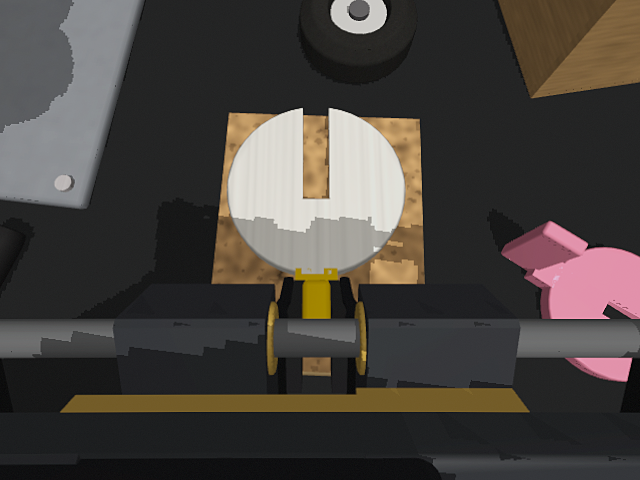

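>>> step_arm(series=[{"x":0,"y":0,"z":0.01,"ax":0,"ay":0,"az":0,"claw":0},{"x":0,"y":0,"z":0.03,"ax":0,"ay":0,"az":0,"claw":0},{"x":0,"y":0,"z":0.05,"ax":0,"ay":0,"az":0,"claw":0},{"x":0.01,"y":0.01,"z":0.05,"ax":0,"ay":0,"az":7,"claw":0},{"x":0.02,"y":0.02,"z":0.05,"ax":0,"ay":0,"az":14,"claw":0},{"x":0.03,"y":0.03,"z":0.05,"ax":0,"ay":0,"az":21,"claw":0},{"x":0.03,"y":0.03,"z":0.05,"ax":0,"ay":0,"az":21,"claw":0}])

```text
time_s: 11.35
tool_pos: [0.5072, -0.2328, 0.1729]
tool_rot: [-180.0, -29.8, 26.1]
force: [0.4, -1.2, -2.7]
grip_width: 0.0092
```

```bash
python3 - <<'E'
from h import *
o=status.get_obs();print(o['qpos'].round(1),grasp(o),o['force'],o['wrist_torque'],o['grip_width'])
print(delta([.6066-.14*.4226,-.0217-.14*.9063,.185],65,30))
E
```

```text
[ -0.6  -0.4  39.6 117.1 -33.3  54.7  -7.2] (array([ 0.5023, -0.2352,  0.1825]), 'az', np.float64(26.13), 'lean', np.float64(29.83), 'xaz', np.float64(26.09)) [ 0.44982382 -1.20150701 -2.68591809] [-0.55618958  1.05965543 -0.0469511 ] 0.009201066866309535
(array([0.0425, 0.0892, 0.0026]), array([ 0.11, -0.13, 38.9 ]), np.float64(38.9))
```

>>> step_arm(series=[{"x":0.008,"y":0.015,"z":0.002,"ax":0,"ay":0,"az":7,"claw":0},{"x":0.016,"y":0.03,"z":0.003,"ax":0,"ay":0,"az":14,"claw":0},{"x":0.024,"y":0.045,"z":0.003,"ax":0,"ay":0,"az":21,"claw":0},{"x":0.031,"y":0.06,"z":0.003,"ax":0,"ay":0,"az":28,"claw":0},{"x":0.038,"y":0.075,"z":0.003,"ax":0.1,"ay":-0.1,"az":34,"claw":0},{"x":0.0425,"y":0.0892,"z":0.003,"ax":0.1,"ay":-0.1,"az":38.9,"claw":0},{"x":0.0425,"y":0.0892,"z":0.003,"ax":0.1,"ay":-0.1,"az":38.9,"claw":0},{"x":0.0425,"y":0.0892,"z":0.003,"ax":0.1,"ay":-0.1,"az":38.9,"claw":0}])

```text
time_s: 12.15
tool_pos: [0.5483, -0.1448, 0.1763]
tool_rot: [-179.9, -30.0, 64.6]
force: [-0.4, -0.6, -2.3]
grip_width: 0.0099
```

```bash
python3 - <<'E'
from h import *
o=status.get_obs();print(o['qpos'].round(1),grasp(o),o['force'],o['wrist_torque'],o['grip_width'])
cv2.imwrite('pics/w14.png',vision.read_camera('wrist')[:,:,::-1])
cv2.imwrite('pics/s14.png',vision.read_camera('scene')[:,:,::-1])
crop('pics/s14.png',260,150,420,300,4,'pics/s14c.png')
E
```

```text
[ -0.7  13.6  35.5 104.1 -39.1  74.5  23.2] (array([ 0.546 , -0.1498,  0.1858]), 'az', np.float64(64.78), 'lean', np.float64(30.02), 'xaz', np.float64(64.65)) [-0.39594035 -0.63801899 -2.34064751] [-1.01576495  0.50826659 -0.00374507] 0.009896327472541815
```

View pics/w14.png

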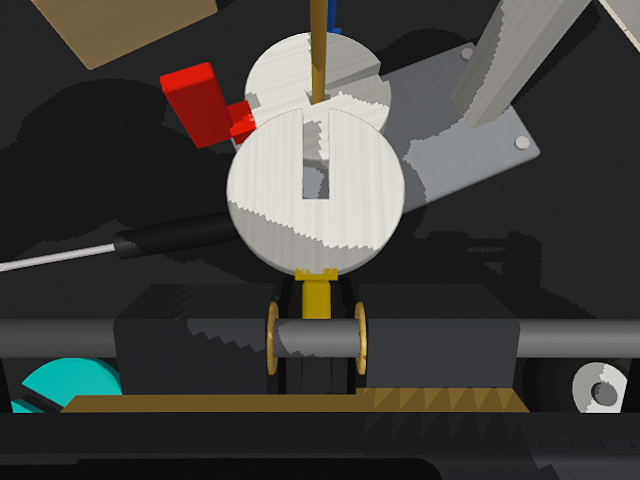

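View pics/s14c.png

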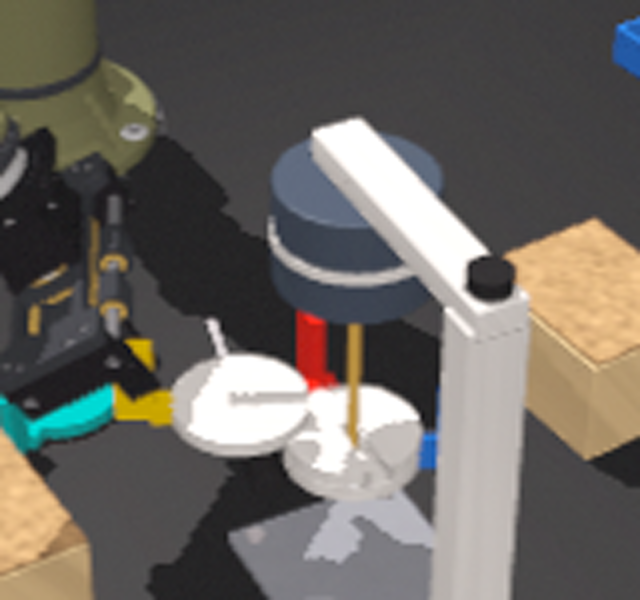

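>>> step_arm(series=[{"x":0.005,"y":0.009,"z":-0.002,"ax":0,"ay":0,"az":0,"claw":0},{"x":0.0095,"y":0.018,"z":-0.004,"ax":0,"ay":0,"az":0,"claw":0},{"x":0.0135,"y":0.027,"z":-0.006,"ax":0,"ay":0,"az":0,"claw":0},{"x":0.0175,"y":0.036,"z":-0.007,"ax":0,"ay":0,"az":0,"claw":0},{"x":0.0175,"y":0.036,"z":-0.007,"ax":0,"ay":0,"az":0,"claw":0}])

```text
time_s: 12.75
tool_pos: [0.567, -0.105, 0.1699]
tool_rot: [-180.0, -30.2, 65.1]
force: [-0.2, 0.1, -2.5]
grip_width: 0.0094
```

```bash
python3 - <<'E'
from h import *
o=status.get_obs();print(o['qpos'].round(1),grasp(o),o['force'],o['wrist_torque'],o['grip_width'])
cv2.imwrite('pics/w15.png',vision.read_camera('wrist')[:,:,::-1])
crop('pics/w15.png',200,0,440,320,2.5,'pics/w15c.png')
cv2.imwrite('pics/s15.png',vision.read_camera('scene')[:,:,::-1])
crop('pics/s15.png',260,150,420,300,4,'pics/s15c.png')
E
```

```text
[ -3.7  13.4  33.8 104.9 -39.9  71.8  20.3] (array([ 0.5647, -0.1101,  0.1794]), 'az', np.float64(65.17), 'lean', np.float64(30.2), 'xaz', np.float64(65.08)) [-0.18788716  0.09167699 -2.4574157 ] [-0.99060637  0.53536099  0.05928013] 0.009409981686161481
```

View pics/w15c.png

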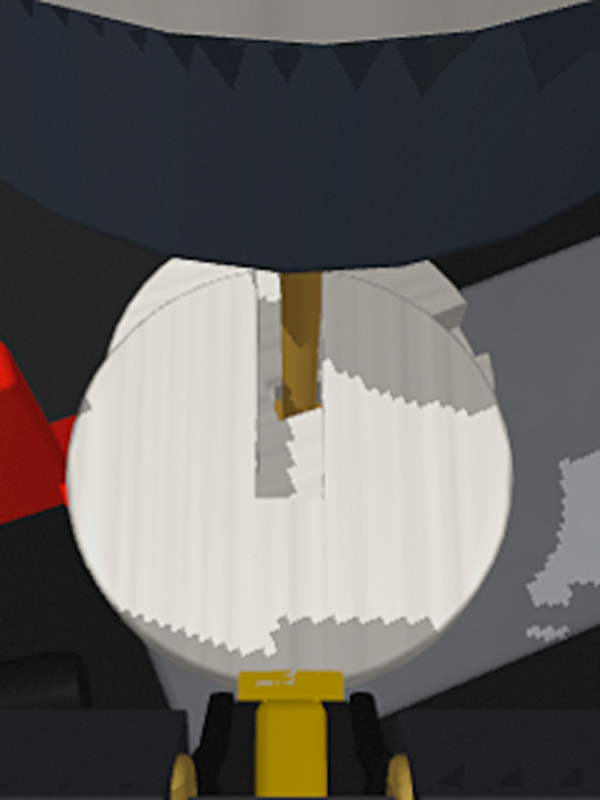

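View pics/s15c.png

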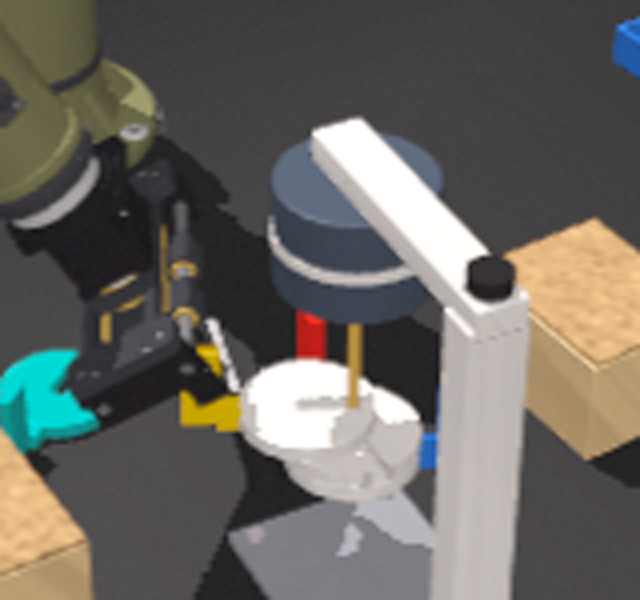

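>>> step_arm(series=[{"x":0.0015,"y":-0.0007,"z":0,"ax":0,"ay":0,"az":0,"claw":0},{"x":0.0047,"y":0.006,"z":0,"ax":0,"ay":0,"az":0,"claw":0},{"x":0.0078,"y":0.013,"z":0,"ax":0,"ay":0,"az":0,"claw":0},{"x":0.011,"y":0.02,"z":0,"ax":0,"ay":0,"az":0,"claw":0},{"x":0.0142,"y":0.0265,"z":0,"ax":0,"ay":0,"az":0,"claw":0},{"x":0.0142,"y":0.0265,"z":0,"ax":0,"ay":0,"az":0,"claw":0}])

```text
time_s: 13.45
tool_pos: [0.5812, -0.0793, 0.1702]
tool_rot: [-180.0, -30.2, 65.1]
force: [-0.9, 0.8, -2.7]
grip_width: 0.0097
```

```bash
python3 - <<'E'
from h import *
o=status.get_obs();print(o['qpos'].round(1),grasp(o),o['force'],o['wrist_torque'],o['grip_width'])
cv2.imwrite('pics/w16.png',vision.read_camera('wrist')[:,:,::-1])
crop('pics/w16.png',200,100,440,320,3,'pics/w16c.png')
cv2.imwrite('pics/s16.png',vision.read_camera('scene')[:,:,::-1])
crop('pics/s16.png',290,190,390,290,6,'pics/s16c.png')
E
```

```text
[ -5.7  13.3  32.7 104.8 -40.1  70.2  17.6] (array([ 0.5789, -0.0843,  0.1797]), 'az', np.float64(65.06), 'lean', np.float64(30.19), 'xaz', np.float64(65.05)) [-0.92349113  0.82530123 -2.74317472] [-0.96825112  0.56953989  0.00340863] 0.00972598107892413
```

View pics/w16c.png

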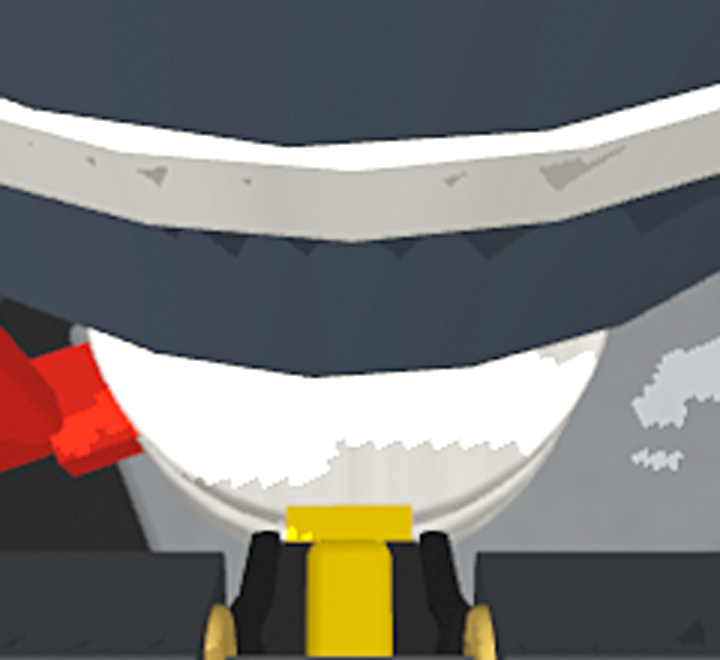

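View pics/s16c.png

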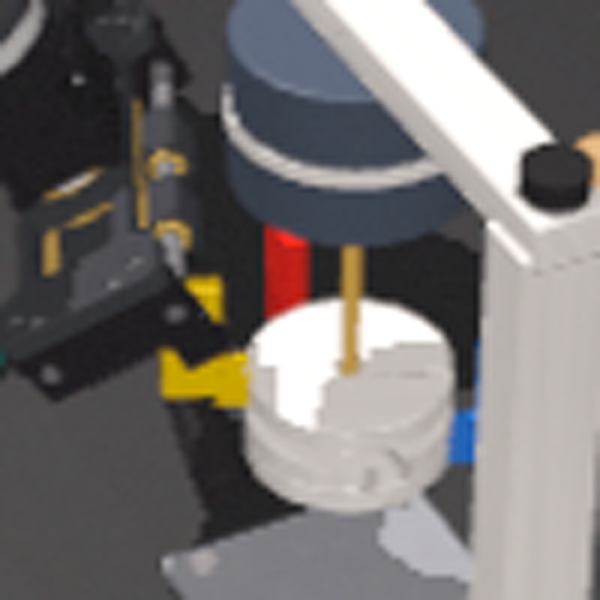

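>>> step_arm(series=[{"x":0,"y":0,"z":-0.003,"ax":0,"ay":0,"az":0,"claw":0},{"x":0,"y":0,"z":-0.006,"ax":0,"ay":0,"az":0,"claw":0},{"x":0,"y":0,"z":-0.009,"ax":0,"ay":0,"az":0,"claw":0},{"x":0,"y":0,"z":-0.011,"ax":0,"ay":0,"az":0,"claw":0},{"x":0,"y":0,"z":-0.013,"ax":0,"ay":0,"az":0,"claw":0},{"x":0,"y":0,"z":-0.013,"ax":0,"ay":0,"az":0,"claw":0}])

```text
time_s: 14.15
tool_pos: [0.5807, -0.0816, 0.1569]
tool_rot: [-180.0, -30.1, 64.9]
force: [0.2, 0.0, -0.8]
grip_width: 0.0094
```

```bash
python3 - <<'E'
from h import *
for i in range(3):
    o=status.get_obs();print(grasp(o)[0],o['force'],o['wrist_torque'])
    cv2.imwrite('pics/s17.png',vision.read_camera('scene')[:,:,::-1])
crop('pics/s17.png',290,190,390,290,6,'pics/s17c.png')
E
```

```text
[ 0.5784 -0.0866  0.1664] [ 0.16357813  0.0211761  -0.77495408] [-0.94873035  0.51750077  0.07206824]
[ 0.5784 -0.0865  0.1666] [-0.64057182 -0.45545241 -0.36883826] [-0.94043249  0.54486374  0.05415986]
[ 0.5785 -0.0865  0.1667] [-0.17285944  0.06707077 -1.16910242] [-0.9525574   0.53467099  0.03489372]
```

View pics/s17c.png

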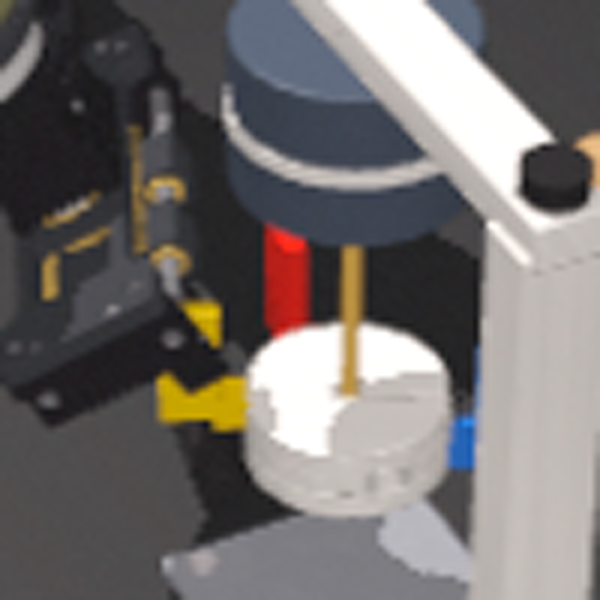

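```bash
python3 - <<'E'
from h import *
cv2.imwrite('pics/w18.png',vision.read_camera('wrist')[:,:,::-1])
cv2.imwrite('pics/t18.png',vision.read_camera('top')[:,:,::-1])
crop('pics/t18.png',220,120,360,260,5,'pics/t18c.png')
o=status.get_obs();print(grasp(o),o['force'],o['wrist_torque'])
crop('pics/s17.png',240,150,380,290,5,'pics/s18c.png')
E
```

```text
(array([ 0.5785, -0.0864,  0.1668]), 'az', np.float64(64.86), 'lean', np.float64(30.14), 'xaz', np.float64(64.92)) [ 0.13307096 -1.27136352 -1.67725635] [-0.98118034  0.53327992  0.02907864]
```

View pics/w18.png

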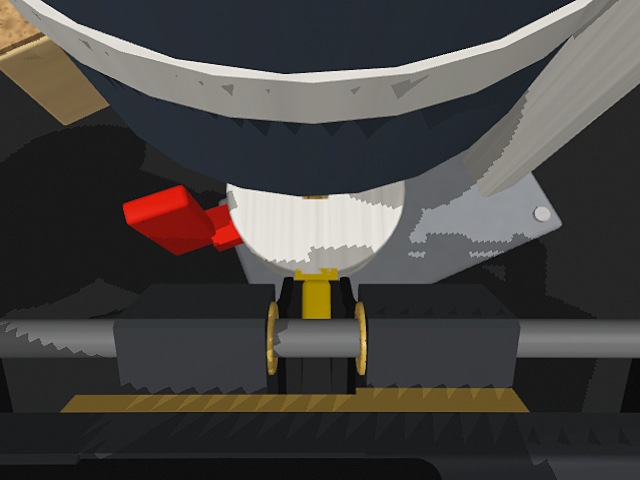

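View pics/t18c.png

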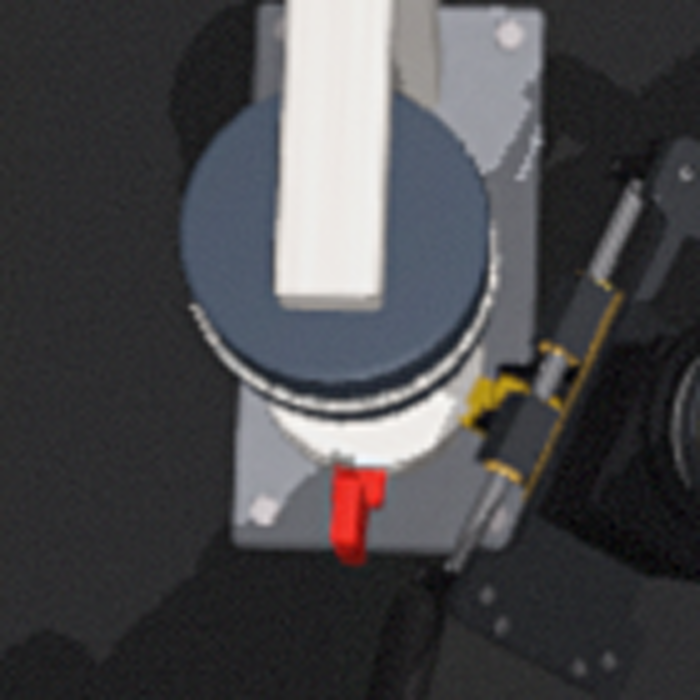

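View pics/s18c.png

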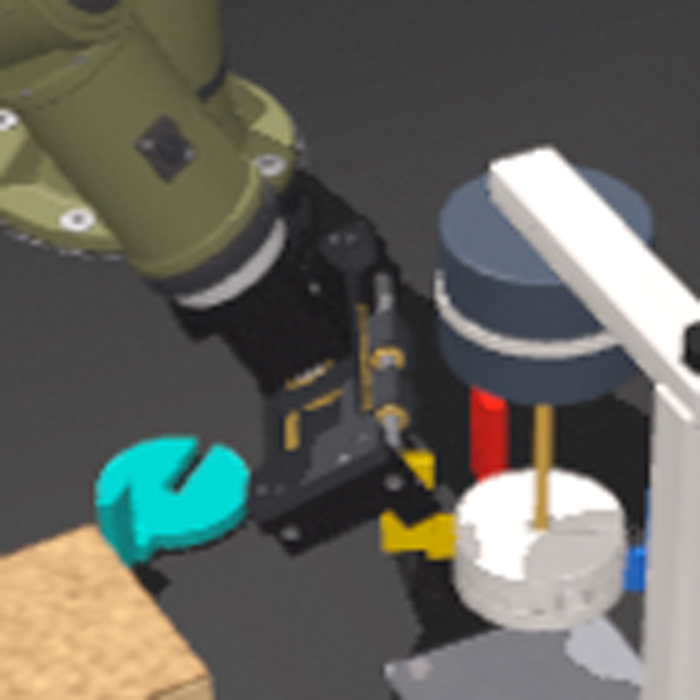

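>>> step_arm(series=[{"x":0.0005,"y":0.001,"z":0.002,"ax":0,"ay":0,"az":0,"claw":0},{"x":0.0009,"y":0.002,"z":0.002,"ax":0,"ay":0,"az":0,"claw":0},{"x":0.0009,"y":0.002,"z":0,"ax":0,"ay":0,"az":0,"claw":0},{"x":0.0009,"y":0.002,"z":-0.002,"ax":0,"ay":0,"az":0,"claw":0},{"x":0.0009,"y":0.002,"z":-0.0035,"ax":0,"ay":0,"az":0,"claw":0},{"x":0.0009,"y":0.002,"z":-0.0035,"ax":0,"ay":0,"az":0,"claw":0}])

```text
time_s: 15.0
tool_pos: [0.582, -0.0791, 0.1537]
tool_rot: [180.0, -30.2, 64.9]
force: [0.3, 0.7, -0.5]
grip_width: 0.0097
```

```bash
python3 - <<'E'
from h import *
for i in range(4):
    o=status.get_obs();print(grasp(o)[0],o['force'],o['wrist_torque'])
    cv2.imwrite('pics/s19.png',vision.read_camera('scene')[:,:,::-1])
E
```

```text
[ 0.5797 -0.0841  0.1632] [ 0.30447415  0.69493956 -0.4964617 ] [-0.55250791  0.20413089 -0.06551398]
[ 0.5797 -0.0841  0.1633] [1.5920152 1.7404458 0.7640134] [-0.58387891  0.202738   -0.09492384]
[ 0.5797 -0.0841  0.1634] [0.91035792 0.587675   0.10360631] [-0.50344799  0.18750762 -0.0408537 ]
[ 0.5797 -0.0841  0.1634] [0.62053858 0.72433593 0.15413776] [-0.54834344  0.09547562 -0.12215135]
```

>>> step_arm(series=[{"x":0,"y":0,"z":-0.0015,"ax":0,"ay":0,"az":0,"claw":0},{"x":0,"y":0,"z":-0.0015,"ax":0,"ay":0,"az":0,"claw":0},{"x":0,"y":0,"z":-0.0015,"ax":0,"ay":0,"az":0,"claw":0}])

```text
time_s: 15.5
tool_pos: [0.5819, -0.0792, 0.1523]
tool_rot: [180.0, -30.2, 64.9]
force: [0.7, 0.6, 0.2]
grip_width: 0.0096
```

```bash
python3 - <<'E'
from h import *
for i in range(3):
    o=status.get_obs();print(grasp(o)[0],o['force'],o['wrist_torque'])
    cv2.imwrite('pics/s20.png',vision.read_camera('scene')[:,:,::-1])
crop('pics/s20.png',290,190,390,290,6,'pics/s20c.png')
E
```

```text
[ 0.5796 -0.0842  0.1618] [0.69324271 0.63785831 0.22501204] [-0.37725685  0.0393705  -0.0925461 ]
[ 0.5795 -0.0842  0.1618] [2.19352002 1.75464794 0.13448448] [-0.37644527  0.07330893 -0.1172424 ]
[ 0.5795 -0.0842  0.1618] [ 1.1968172   1.19699575 -0.11761665] [-0.40160653  0.07222031 -0.12509145]
```

View pics/s20c.png

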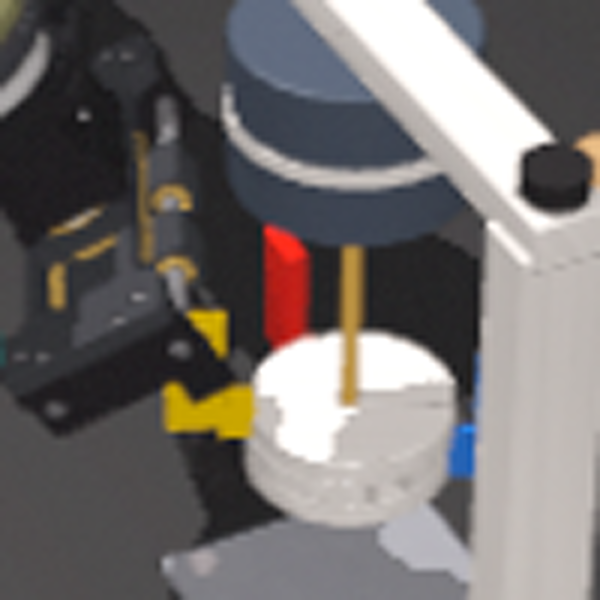

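>>> step_arm(series=[{"x":0,"y":0,"z":0,"ax":0,"ay":0,"az":0,"claw":20},{"x":0,"y":0,"z":0,"ax":0,"ay":0,"az":0,"claw":40},{"x":0,"y":0,"z":0,"ax":0,"ay":0,"az":0,"claw":40},{"x":0,"y":0,"z":0,"ax":0,"ay":0,"az":0,"claw":40}])

```text
time_s: 16.05
tool_pos: [0.5815, -0.0796, 0.152]
tool_rot: [-180.0, -30.1, 64.9]
force: [-0.9, 0.1, -0.3]
grip_width: 0.0313
```

```bash
python3 - <<'E'
from h import *
o=status.get_obs();print(grasp(o)[0],o['force'],o['wrist_torque'],o['grip_width'])
im=vision.read_camera('wrist');cv2.imwrite('pics/w21.png',im[:,:,::-1])
crop('pics/w21.png',200,140,440,320,3,'pics/w21c.png')
im=vision.read_camera('scene');cv2.imwrite('pics/s21.png',im[:,:,::-1])
crop('pics/s21.png',290,190,390,290,6,'pics/s21c.png')
E
```

```text
[ 0.5792 -0.0846  0.1615] [-0.91772451  0.05651722 -0.31935574] [-0.62135577  0.28009075 -0.00189555] 0.03134573130243205
```

View pics/s21c.png

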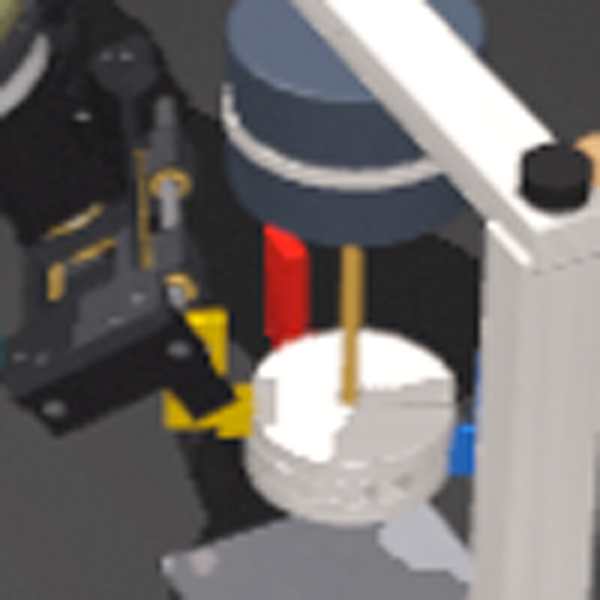

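View pics/w21c.png

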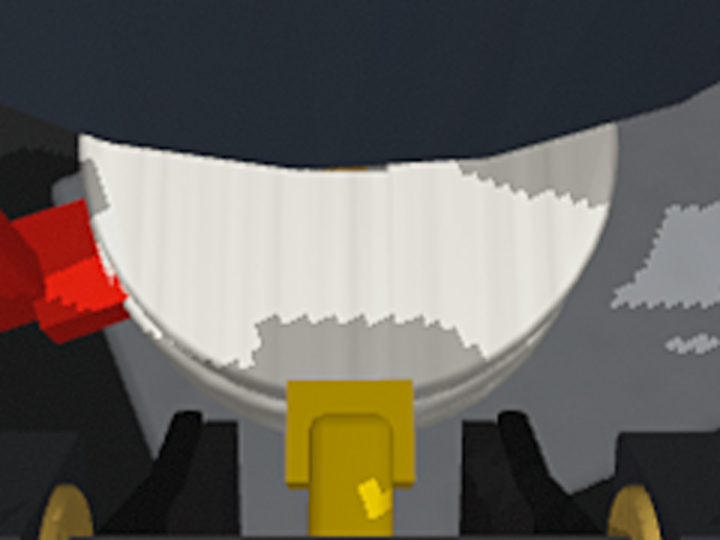

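>>> step_arm(series=[{"x":-0.004,"y":-0.009,"z":0.017,"ax":0,"ay":0,"az":0,"claw":45},{"x":-0.0085,"y":-0.018,"z":0.035,"ax":0,"ay":0,"az":0,"claw":45},{"x":-0.0127,"y":-0.0272,"z":0.052,"ax":0,"ay":0,"az":0,"claw":45},{"x":-0.024,"y":-0.053,"z":0.065,"ax":0,"ay":0,"az":0,"claw":45},{"x":-0.034,"y":-0.085,"z":0.065,"ax":0,"ay":0,"az":0,"claw":45},{"x":-0.034,"y":-0.085,"z":0.065,"ax":0,"ay":0,"az":0,"claw":45}])

```text
time_s: 16.75
tool_pos: [0.5464, -0.1704, 0.2176]
tool_rot: [179.8, -29.9, 64.5]
force: [-0.2, -0.4, -0.1]
grip_width: 0.0391
```

```bash
python3 - <<'E'
from h import *
o=status.get_obs();print(o['qpos'].round(1),grasp(o),o['force'],o['wrist_torque'],o['grip_width'])
im=vision.read_camera('wrist');cv2.imwrite('pics/w22.png',im[:,:,::-1])
im=vision.read_camera('scene');cv2.imwrite('pics/s22.png',im[:,:,::-1])
overlay('wrist','pics/w22.png',[model((.6066,-.0217),65,.119)],'pics/w22o.png',o,(200,0,440,300),2.5)
overlay('scene','pics/s22.png',[],'pics/s22c.png',None,(300,200,390,290),7)
E
```

```text
[  0.5  12.8  37.1 100.  -37.8  79.3  22.2] (array([ 0.544 , -0.1753,  0.2271]), 'az', np.float64(64.23), 'lean', np.float64(29.95), 'xaz', np.float64(64.53)) [-0.20931832 -0.43563351 -0.08747474] [-0.67093655  0.30203107 -0.09488817] 0.03914740899028295
```

View pics/w22o.png

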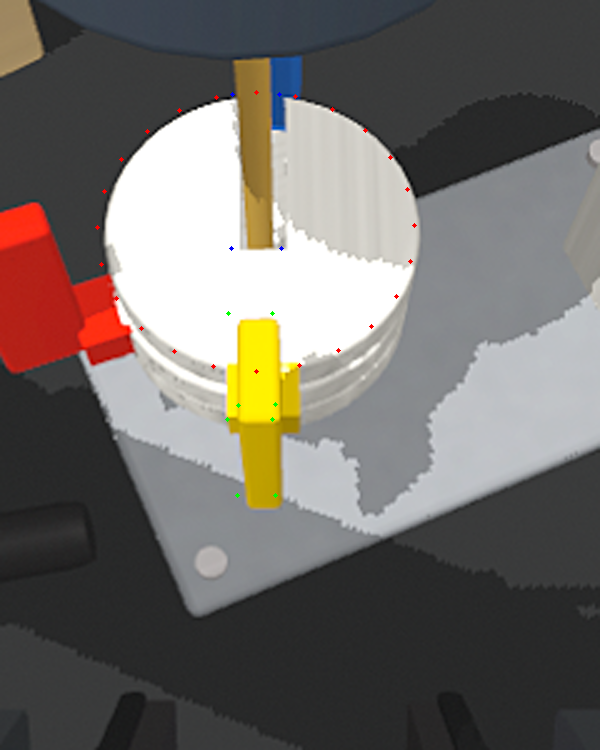

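View pics/s22c.png

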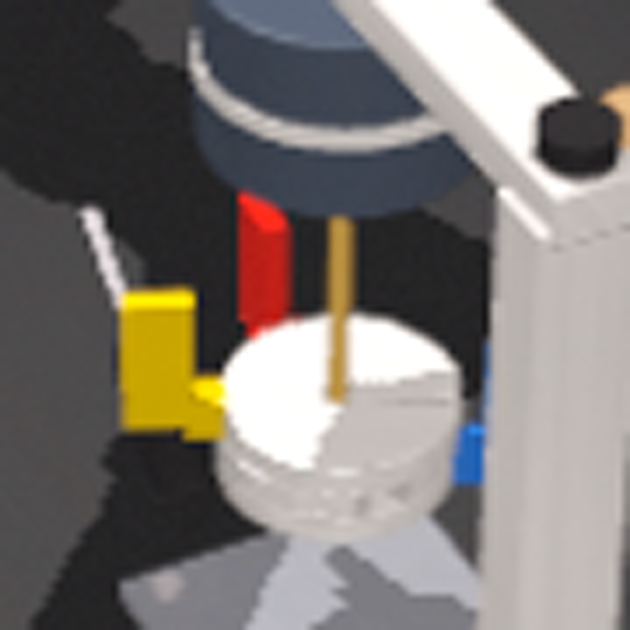

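```bash
python3 - <<'E'
from h import *
o=status.get_obs()
def sub(m,ks): return {k:m[k] for k in ks}
ms=[model((.6066,-.0217),65,.119),sub(model((.6066,-.0217),-5,.107),['tab']),sub(model((.6066,-.0217),-123,.095),['tab'])]
rod=[dict(slot=[[.6066,-.0217,z] for z in np.linspace(.131,.25,8)])]
im=vision.read_camera('wrist');cv2.imwrite('pics/w23.png',im[:,:,::-1])
overlay('wrist','pics/w23.png',ms+rod,'pics/w23o.png',o,(160,0,420,240),3)
overlay('scene','pics/s22.png',ms+rod,'pics/s23o.png',None,(300,200,390,290),7)
cv2.imwrite('pics/t23.png',vision.read_camera('top')[:,:,::-1])
overlay('top','pics/t23.png',ms,'pics/t23o.png',None,(230,130,360,260),5)
E
```

```text
(no output)
```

View pics/w23o.png

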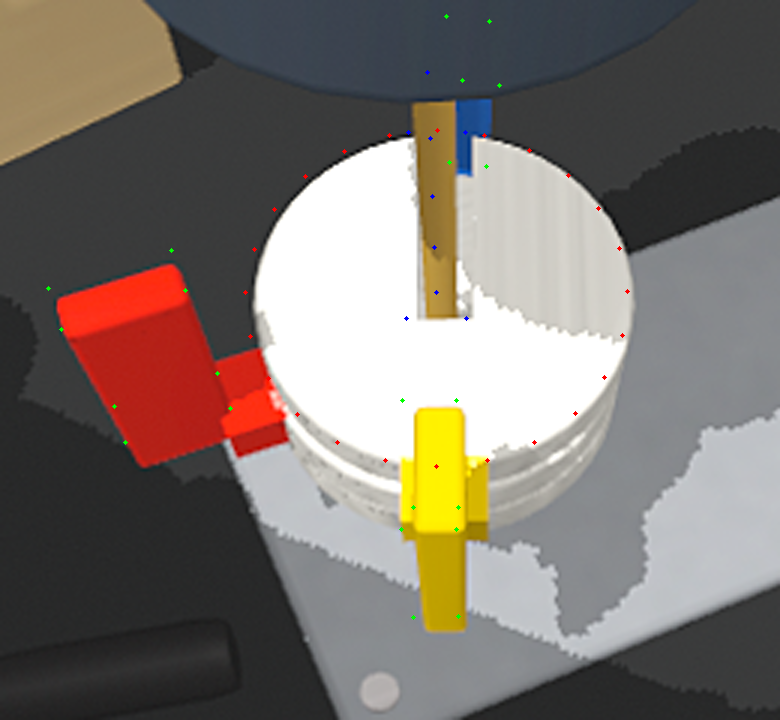

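View pics/s23o.png

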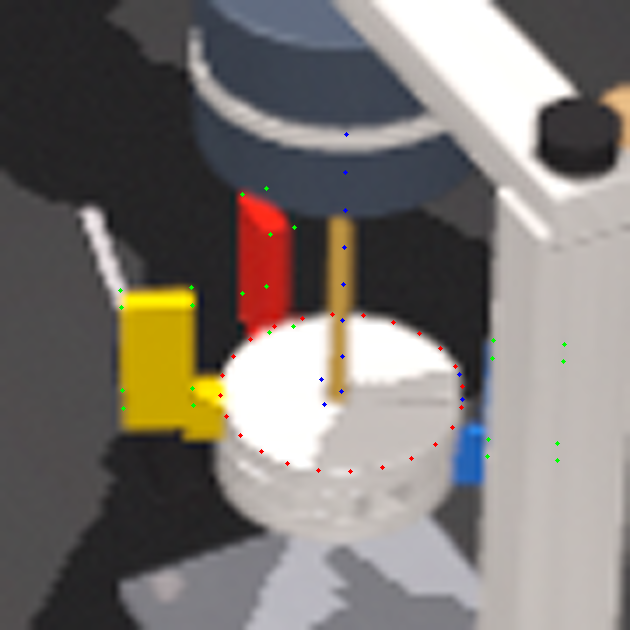

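View pics/t23o.png

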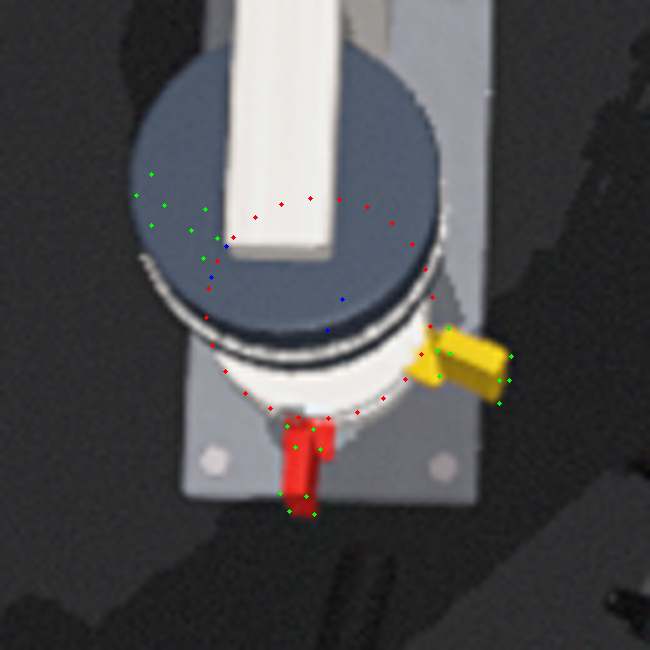

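```bash
python3 - <<'E'
from cell import workorder,status
print(status.get_obs()['time_s'],workorder.sign_off())
E
```

```text
the job is handed in; nothing more can be done
16.95 None
```

The red disc and then the yellow disc are hung on the hanger, each lowered until the balance carried its weight and then released. I handed the job in at about 17 s, with the gripper open and clear of everything.

- **Slot directions:** in the last wrist, top and scene pictures the slots point at about -123° (blue), -5° (red) and 65° (yellow), so the closest pair is about 70° apart.
- **Seating:** the discs look flat on one another. The yellow disc's top is at about 131 mm, which matches the sink expected from three discs (about 0.02 m).
- **Gentleness:** the vertical force on the gripper stayed within about 3 N while I set the discs down, and the hanger was not pushed towards its stop.
- **Bystanders:** the tyre, bin, screwdriver and look-alikes were not touched.

Three things were less than perfect:
- **Yellow disc off centre:** the scene picture puts it about 2 mm past centre along its slot, and the wrist picture about 1 mm to one side. Both are inside the 3 mm play.
- **Yellow lowering:** the disc slipped back about 2 mm while going down. I lifted it slightly and pushed it forward again before letting go.
- **Joint 2:** it sat at about its lower limit (-17.3°) while the arm was close in on the red side. The arm held there, and on the way to the hanger the red disc sat about 2 cm lower than I commanded until I moved it forward.

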